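Put retained samples of stuffed bean curd under the guard frame

TASK

Unscrew the grey cap of the canister anticlockwise until its thread lets go, lift it off and set it knob up on the middle of the white cutting board; then put every loose fried bean-curd piece lying on the table right inside the canister. Last, put the tall stacking frame over the open canister so that all four of its posts are fully home in the corner sockets of the lower frame; leave the bowls, bottle, cup, spoon and spatula where they are.

Things in the scene. Friction and masses are not known exactly. Their poses are not given: they have to be found in the camera images.
- station: fixed lower frame: aluminium plate 160 x 196 x 10 mm (x, y, z), square corner sockets centred at x = +-62, y = +-80 mm, each 20 x 20 mm inside, walls 4 mm, tops 35 mm and floor 10 mm above the table. The white round canister is fixed upright in its middle. Origin: centre of the underside; y is the long axis; yaw varies
- mouth (a point): centre of the canister's mouth, at rim height, 100 mm above the table, z up. Canister 92 mm outside, 84 mm inside, inner floor 10 mm above the table; external right-hand thread near the rim, 9 mm pitch, crest 103 mm across
- cap: grey screw cap, 116 mm across, 68 mm tall, 150 g, at first screwed home on the canister (origin 70 mm above the table). Origin: centre of the skirt's lower edge; z up through the knob. Turned anticlockwise from above it rises 9 mm a turn, with 2 mm of play (1.5 mm sideways); the thread lets go after two turns (about 12.5 rad), not before. Then the 30 mm skirt lifts straight off the rim
- cap_knob (a point): centre of the top face of the cap's round knob, 68 mm above the cap's origin; the knob is 44 mm across and stands 30 mm tall on the cap's flat top disc (38 mm above the origin)
- frame: loose upper stacking frame, 500 g, on four posts 14 mm thick with round feet at x = +-62, y = +-80 mm, open below; wire deck 138 x 174 mm, 130 to 142 mm above the feet. Origin: middle, at foot level; y is the long axis; a half turn about z makes no difference. Balanced under its handle. Seated in the sockets, its feet are 10 mm above the table
- frame_handle (a point): middle of the top face of the frame's dark handle bar, 182 mm above the feet; the bar runs along the frame's y, 14 mm thick (x), 110 mm long, 18 mm tall, with 22 mm free under it
- board: fixed white plastic cutting board, 150 x 150 x 12 mm, flat on the table. Origin: centre of its underside; top 12 mm above the table
- piece1: golden fried bean-curd block, 60 x 32 x 24 mm (x, y, z), lying flat, 40 g, with a pale stripe of filling on top; loose on the table at the start, may be absent (None). Origin: centre of its underside; x is the long axis
- piece2: golden fried bean-curd block, 60 x 32 x 24 mm (x, y, z), lying flat, 40 g, with a pale stripe of filling on top; loose on the table at the start, may be absent (None). Origin: centre of its underside; x is the long axis
- piece3: golden fried bean-curd block, 60 x 32 x 24 mm (x, y, z), lying flat, 40 g, with a pale stripe of filling on top; loose on the table at the start, may be absent (None). Origin: centre of its underside; x is the long axis
- piece4: golden fried bean-curd block, 60 x 32 x 24 mm (x, y, z), lying flat, 40 g, with a pale stripe of filling on top; loose on the table at the start, may be absent (None). Origin: centre of its underside; x is the long axis
- piece5: golden fried bean-curd block, 60 x 32 x 24 mm (x, y, z), lying flat, 40 g, with a pale stripe of filling on top; loose on the table at the start, may be absent (None). Origin: centre of its underside; x is the long axis
- dip_bowl: loose bystander, to be left where it is: small white china bowl, 80 mm across, 40 high. Origin: its underside
- filling_bowl: loose bystander, to be left where it is: steel bowl, 84 mm across, 50 high. Origin: its underside
- sauce: loose bystander, to be left where it is: capped clear bottle, 56 mm across, 140 high. Origin: its underside
- cup: loose bystander, to be left where it is: steel cup, 72 mm across, 80 high. Origin: its underside
- spoon: loose bystander, to be left where it is: spoon, 180 mm long, lying flat. Origin: its underside
- spatula: loose bystander, to be left where it is: spatula, 240 mm long, lying flat. Origin: its underside

How it is judged (in metres and radians):
On the way, in this order (a step that is already met when the one before it is completed fails the run):
1. the cap is unscrewed and lifted clear of the canister (z of cap in the frame of station above 0.115 m), for 0.1 s.
2. every piece present is inside the canister (horizontal distance between each of piece1, piece2, piece3, piece4, piece5 and mouth below 0.042 m and z of piece1 in the frame of mouth between -0.095 and 0.002 m and z of piece2 in the frame of mouth between -0.095 and 0.002 m and z of piece3 in the frame of mouth between -0.095 and 0.002 m and z of piece4 in the frame of mouth between -0.095 and 0.002 m and z of piece5 in the frame of mouth between -0.095 and 0.002 m), for 0.3 s.
At the end, for the whole second after the job is handed in: Cap at rest, knob up, on the board, within 45 mm of its centre; every piece present inside the canister (middle of its underside below the rim); frame at rest, level, in all four sockets: within 7 mm of the station's axis, feet 6 to 14 mm above the table (all of step 2 and horizontal distance between cap and board below 0.045 m and z of cap in the frame of board between 0.008 and 0.018 m and angle between cap's own z axis and vertical below 0.1 rad and linear speed of each of cap, frame below 0.02 m/s and horizontal distance between frame and station below 0.007 m and angle between the y axis of frame and the y axis of station, either way round below 0.08 rad and z of frame in the frame of station between 0.006 and 0.014 m and angle between frame's own z axis and vertical below 0.04 rad); the robot touches nothing.
It fails at once if a bystander is moved more than 60 mm (distance of any of dip_bowl, filling_bowl, sauce, cup, spoon, spatula from where it was at the start of the episode above 0.06 m).
Of piece1, piece2, piece3, piece4, piece5 only 1 to 3 are there at a start; the rules pass over those that are not, and their reading is None.
At some moment in a run one of piece1, piece2, piece3, piece4, piece5 may be knocked a few centimetres aside while the robot is not near it.
It also fails if it takes over 210 s, if anything falls off the work surface, if the arm or the gripper's body presses on something with over 40 N, if the wrist force passes 120 N, or if a joint passes its speed limit or range.

ROBOT

A 6-joint arm with a two-finger parallel gripper is mounted at the origin on the work surface. World frame = base frame: x ahead of the robot, y to its left, z up, the work surface at z = 0. Lengths are in mm, angles in rad, forces in N, time in s.
With the tool pointing down it reaches from about 300 to 775 mm from the base axis. Payload 14.6 kg.
Tool frame: the origin (TCP) lies midway between the tips of the shut fingers; the grasp point (between the pads) lies 19 mm behind it (manip.tcp_to_grasp is the distance from the TCP to the grasp point, in mm); z points along the fingers, x is the direction in which the jaws open and shut, and the axes are right-handed (so a half turn about z gives the same grasp; the last joint's range is limited). The gripper opens to 94 mm and grips with 3 to 60 N. Pads are 16 mm wide; open, the fingers measure 119 mm over their backs; the gripper's body (75 mm by 177 mm) begins 78 mm behind the grasp point.
Start: joints at [-1.279, 0.3, 1.521, -0, 1.321, -0.067], TCP at [193.126, -514.968, 205.446] pointing down, gripper open.
Joint ranges: [-3.03, 3.03], [-0.79, 2.21], [0.23, 2.52], [-1.04, 4.18], [0, 3.07], [-2.55, 2.55]. Speed limits (rad/s): [2.22, 2.22, 2.57, 3.14, 3.14, 3.14].

INTERFACE

Orientations are given as [roll, pitch, yaw] about the fixed x, y, z axes, in that order (R = Rz(yaw) Ry(pitch) Rx(roll)).
In Python, from cell import manip gives the robot as it stands.
- The arm moves only by the tool arm_command, never from a script. Its argument "steps" is a list of rows, each a list of 3 entries, a list of its own where there are three numbers: the opening, from 0 (shut) to 1 (fully open), then the shift along the tool's x, y, z in cm, then the turn about the tool's z in rad. A call has 1 to 5 rows; each row shifts and turns the commanded pose from where the row before left it, along the tool's axes as they then stand; what a row does not reach is not made up. A row lasts 1/12 s, in which the tool goes at most 41.7 mm and 7.16 degrees, less where a joint would pass 70% of its speed; a pose out of reach is approached as far as the arm can. A call with a gripper value outside its range is refused whole. The fingers move at their own pace and stop on an object; "force" is the grip in N (left out, the last holds). Time passes only in rows, so rows that do not move let the fingers close. It gives the time, the measured TCP pose, the force and the opening at its end, in the units of the state.
- manip.read_state(): the state, without advancing time (a new reading comes with each control period).
- manip.camera(name): name is "scene" or "top" or "wrist"; returns (picture, depth): 384x512x3 uint8, red, green, blue; 384x512 float32, mm along the optical axis (not along the pixel's ray), 0 where there is no reading.
- manip.calibration(name): a dict with "fx", "fy", "cx", "cy" (pixels), "R" (3x3) and "t" (3): a world point X has camera coordinates R X + t; the wrist camera has in their place "tool_from_camera" (4x4, takes a point from camera to tool coordinates, whose origin is the TCP and whose axes are the tool frame's). Camera axes: x right, y down, z forward; pixel columns grow to the right and rows downward; lengths in mm; the calibration is good to about 2 mm. A picture is of the moment at which its call begins: read the wrist's pose just before it. calibration takes no time and is no camera call.
- manip.sign_off(): hands the job in, once; it reports no verdict.
The state is a dict: "clock": time; "joints": joint angles; "qd": joint speeds; "effort": joint torques, N m; "eef_pos": TCP position; "eef_rot": TCP orientation; "wrist_force": force on the tool from outside, world axes, zero at the start; "moment": the same for the moment, N m; "finger_gap": finger opening in mm.
Only numpy, scipy, OpenCV 4.12 (cv2) and the standard library are available. Lean on these libraries where they do the work, as an engineer would, in place of code of your own. Each camera call takes 0.05 s, during which the arm holds its last target.

## Working session

There is one attempt and no reset: what is moved stays moved. The work goes in short steps, Python scripts to look and compute and a tool call to move; the robot and the scene stay as the last step left them, time stands still between calls to the robot, and variables do not carry over. Pictures are saved under pics/ and viewed, and the job is handed in when it is done.

Besides the shell and the picture viewer there is one more tool, called after ">>>" by a JSON object that holds its "method" and its "body". arm_command: Moves the arm, as the interface text tells. Its arguments: {"type":"object","properties":{"steps":{"type":"array","items":{"type":"array"}},"force":{"type":"number"}},"required":["steps"]}

```bash
ls -la; mkdir -p pics
cat > h.py <<'E'
import numpy as np, cv2
from cell import manip
def snap(n,f):
    p,d=manip.camera(n); cv2.imwrite(f'pics/{f}.png',cv2.cvtColor(p,cv2.COLOR_RGB2BGR)); np.save(f'pics/{f}.npy',d); return p,d
def world(name,u,v,d):
    c=manip.calibration(name); p=np.array([(u-c['cx'])/c['fx']*d,(v-c['cy'])/c['fy']*d,d])
    return np.array(c['R']).T@(p-np.array(c['t']))
def plane(name,u,v,z):
    c=manip.calibration(name); R=np.array(c['R']); o=-R.T@np.array(c['t']); r=R.T@np.array([(u-c['cx'])/c['fx'],(v-c['cy'])/c['fy'],1])
    return o+r*(z-o[2])/r[2]
def proj(name,X):
    c=manip.calibration(name); p=np.array(c['R'])@np.array(X,float)+np.array(c['t']); return c['fx']*p[0]/p[2]+c['cx'],c['fy']*p[1]/p[2]+c['cy']
E
python3 - <<'E'
from h import *
print(manip.read_state())
for n in ['scene','top','wrist']:
    p,d=snap(n,n+'0'); c=manip.calibration(n); print(n,c)
print(dir(manip))
E
```

```text
total 12
drwxr-xr-x  3 agent agent 4096 Dec  6 05:57 .
drwxr-xr-x 23 root  root  4096 Dec  6 05:57 ..
drwxr-xr-x  2 agent agent 4096 Dec  6 05:57 pics
{'clock': 0.0, 'joints': array([-1.27857423e+00,  3.00508512e-01,  1.52157792e+00,  1.52510973e-05,
        1.32069550e+00, -6.66426601e-02]), 'qd': array([-0.00017734,  0.00042666, -0.0009291 , -0.00114716,  0.00087868,
        0.00175394]), 'effort': array([ 7.62065229e-04, -5.31806159e+01, -3.52738130e+01,  7.08697387e-02,
        2.44099548e-02, -1.08767833e-04]), 'eef_pos': array([ 193.07003464, -514.72027525,  204.86714553]), 'eef_rot': array([-3.14149872e+00,  1.18565476e-03, -1.21193530e+00]), 'wrist_force': array([ 0.1896252 , -0.55422804,  0.01954561]), 'moment': array([ 0.01387731,  0.00702902, -0.0016213 ]), 'finger_gap': 93.84025650357206}
scene {'fx': 451.32816726462664, 'fy': 451.32816726462664, 'cx': 252.46574458134484, 'cy': 195.46551428293935, 'R': array([[ 0.86490467,  0.50191787,  0.00428623],
       [ 0.36619421, -0.6251395 , -0.68927672],
       [-0.34328081,  0.59772825, -0.72448549]]), 't': array([-501.79426894,
[... 597 characters left out ...]

       [-5.72051814e-04,  9.60031145e-01,  2.79892611e-01,
        -8.20500137e+01],
       [ 8.17192154e-04, -2.79892115e-01,  9.60031112e-01,
        -1.78900138e+02],
       [ 0.00000000e+00,  0.00000000e+00,  0.00000000e+00,
         1.00000000e+00]])}
['Unreachable', '__class__', '__delattr__', '__dict__', '__dir__', '__doc__', '__eq__', '__format__', '__ge__', '__getattribute__', '__getstate__', '__gt__', '__hash__', '__init__', '__init_subclass__', '__le__', '__lt__', '__module__', '__ne__', '__new__', '__reduce__', '__reduce_ex__', '__repr__', '__setattr__', '__sizeof__', '__str__', '__subclasshook__', '__weakref__', 'calibration', 'camera', 'read_state', 'sign_off', 'tcp_to_grasp']
```

View pics/top0.png

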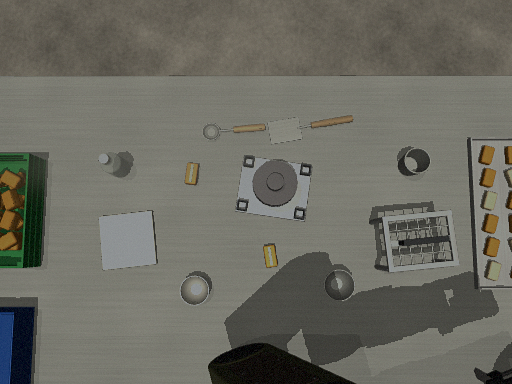

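View pics/scene0.png

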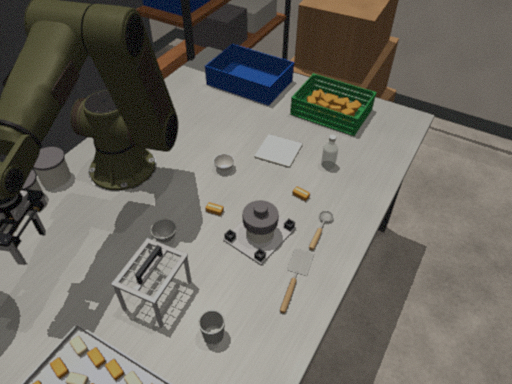

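The top view shows the cap on the station at (275,182), the board at (128,240), the frame at (420,240), and pieces at (191,173) and (270,256). The scene view shows the same two pieces. I'll measure these now.

```bash
cat > m.py <<'E'
from h import *
import sys
def pieces(p,d,name='top'):
    hsv=cv2.cvtColor(p,cv2.COLOR_RGB2HSV)
    m=cv2.inRange(hsv,(10,110,90),(30,255,255))
    n,l,s,c=cv2.connectedComponentsWithStats(m)
    for i in range(1,n):
        if s[i,4]<60: continue
        ys,xs=np.where(l==i)
        P=np.array([world(name,x,y,d[y,x]) for x,y in zip(xs,ys)])
        r=cv2.minAreaRect(np.array([plane(name,x,y,24)[:2] for x,y in zip(xs,ys)],np.float32))
        print('gold',c[i].round(1),s[i,4],'z',np.median(P[:,2]).round(1),'rect',np.round(r[0],1),np.round(r[1],1),round(r[2],1))
E
python3 - <<'E'
from m import *
p=cv2.cvtColor(cv2.imread('pics/top0.png'),cv2.COLOR_BGR2RGB); d=np.load('pics/top0.npy')
pieces(p,d)
H,W=d.shape
uu,vv=np.meshgrid(np.arange(W),np.arange(H))
c=manip.calibration('top');R=np.array(c['R']);t=np.array(c['t'])
P=np.stack([(uu-c['cx'])/c['fx']*d,(vv-c['cy'])/c['fy']*d,d],-1)-t
P=P@R
np.save('pics/topP.npy',P)
def comp(m,name):
    n,l,s,c=cv2.connectedComponentsWithStats(m.astype(np.uint8))
    for i in range(1,n):
        if s[i,4]<30: continue
        pts=P[l==i]; r=cv2.minAreaRect(pts[:,:2].astype(np.float32))
        print(name,c[i].round(),s[i,4],'mean',pts.mean(0).round(1),'med z',np.median(pts[:,2]).round(1),np.round(r[0],1),np.round(r[1],1),round(r[2],1))
Z=P[...,2]; X=P[...,0];Y=P[...,1]
ws=(X>200)&(X<760)&(abs(Y)<560)
comp(ws&(Z>128)&(Z<146),'z138')
comp(ws&(Z>98)&(Z<118),'z108')
comp(ws&(Z>172)&(Z<192),'z182')
comp(ws&(Z>128)&(Z<150)&(Y<-250),'deck')
comp(ws&(Z>28)&(Z<42),'z35')
comp(ws&(Z>7)&(Z<17)&(Y>100),'board')
comp(ws&(Z>5)&(Z<15)&(Y<100)&(Y>-200),'plate')
print(Z[300:303,100:110])
E
python3 -c "
import cv2
i=cv2.imread('pics/top0.png');cv2.imwrite('pics/st0.png',cv2.resize(i[140:290,220:480],None,fx=3,fy=3,interpolation=cv2.INTER_CUBIC))"
```

```text
gold [487.6 154.3] 171 z 26.7 rect [ 710.6 -615.3] [27.9 48.1] 72.1
gold [509.6 153.5] 62 z 26.9 rect [ 711.6 -676.3] [ 8.3 45.7] 86.6
gold [191.  173.2] 166 z 23.9 rect [658.4 210. ] [30.  57.8] 83.0
gold [488.8 176.9] 175 z 27.4 rect [ 646.9 -615.6] [27.9 48.2] 74.8
gold [  9.4 179.1] 226 z 69.6 rect [640.2 716.1] [50.9 39.2] 63.9
gold [  7.1 210.1] 371 z 69.6 rect [556.8 716. ] [108.2  38. ] 1.5
gold [491.5 223.1] 181 z 26.9 rect [ 518.7 -615.5] [28.  48.5] 71.9Traceback (most recent call last):
  File "<stdin>", line 3, in <module>
  File "m.py", line 11, in pieces
    r=cv2.minAreaRect(np.array([plane(name,x,y,24)[:2] for x,y in zip(xs,ys)],np.float32))
                                ~~~~~^^^^^^^^^^^^^
  File "h.py", line 9, in plane
    c=manip.calibration(name); R=np.array(c['R']); o=-R.T@np.array(c['t']); r=R.T@np.array([(u-c['cx'])/c['fx'],(v-c['cy'])/c['fy'],1])
ValueError: time passes only in moves, steps and waits
```

View pics/st0.png

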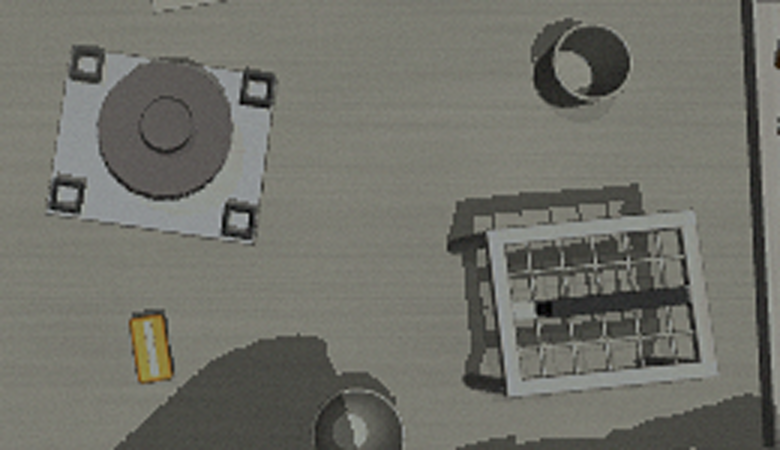

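View pics/wrist0.png

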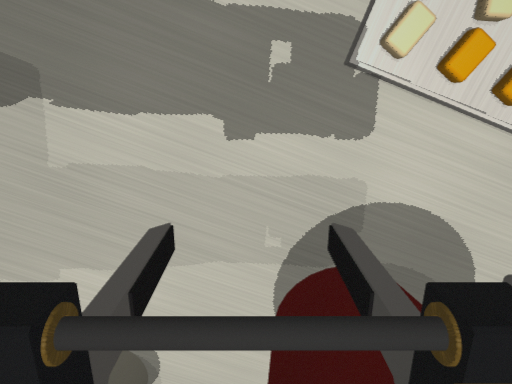

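The crop shows the four sockets clearly at original (249,161), (306,170), (242,205) and (299,213), and the handle bar of the frame. Calibration seems to be limited in calls, so I'll cache it.

```bash
cat > h.py <<'E'
import numpy as np, cv2, pickle, os
from cell import manip
if not os.path.exists('cal.pkl'):
    pickle.dump({n:manip.calibration(n) for n in ['scene','top','wrist']},open('cal.pkl','wb'))
CAL=pickle.load(open('cal.pkl','rb'))
def snap(n,f):
    p,d=manip.camera(n); cv2.imwrite(f'pics/{f}.png',cv2.cvtColor(p,cv2.COLOR_RGB2BGR)); np.save(f'pics/{f}.npy',d); return p,d
def load(f): return cv2.cvtColor(cv2.imread(f'pics/{f}.png'),cv2.COLOR_BGR2RGB),np.load(f'pics/{f}.npy')
def cloud(name,d):
    c=CAL[name]; vv,uu=np.indices(d.shape)
    return (np.stack([(uu-c['cx'])/c['fx']*d,(vv-c['cy'])/c['fy']*d,d],-1)-c['t'])@c['R']
def plane(name,u,v,z):
    c=CAL[name]; R=c['R']; o=-R.T@c['t']; r=R.T@np.array([(u-c['cx'])/c['fx'],(v-c['cy'])/c['fy'],1])
    return o+r*(z-o[2])/r[2]
def proj(name,X):
    c=CAL[name]; p=c['R']@np.array(X,float)+c['t']; return c['fx']*p[0]/p[2]+c['cx'],c['fy']*p[1]/p[2]+c['cy']
def wcast(u,v,z,st):
    from scipy.spatial.transform import Rotation as Ro
    c=CAL['wrist']; T=np.array(c['tool_from_camera']); Rt=Ro.from_euler('xyz',st['eef_rot']).as_matrix()
    o=Rt@T[:3,3]+st['eef_pos']; r=Rt@T[:3,:3]@np.array([(u-c['cx'])/c['fx'],(v-c['cy'])/c['fy'],1])
    return o+r*(z-o[2])/r[2]
def pieces(p,d,name='top'):
    P=cloud(name,d)
    m=cv2.inRange(cv2.cvtColor(p,cv2.COLOR_RGB2HSV),(10,110,90),(30,255,255))
    n,l,s,c=cv2.connectedComponentsWithStats(m)
    for i in range(1,n):
        if s[i,4]<60 or not 50<c[i][0]<460: continue
        ys,xs=np.where(l==i)
        r=cv2.minAreaRect(np.array([plane(name,x,y,24)[:2] for x,y in zip(xs,ys)],np.float32))
        print('gold',c[i].round(1),s[i,4],'z',np.median(P[ys,xs,2]).round(1),'rect',np.round(r[0],1),np.round(r[1],1),round(r[2],1))
E
cat > a.py <<'E'
from h import *
p,d=load('top0')
pieces(p,d)
P=cloud('top',d)
def comp(m,name):
    n,l,s,c=cv2.connectedComponentsWithStats(m.astype(np.uint8))
    for i in range(1,n):
        if s[i,4]<30: continue
        pts=P[l==i]; r=cv2.minAreaRect(pts[:,:2].astype(np.float32))
        print(name,c[i].round(),s[i,4],'mean',pts.mean(0).round(1),'med z',np.median(pts[:,2]).round(1),np.round(r[0],1),np.round(r[1],1),round(r[2],1))
Z=P[...,2]; X=P[...,0];Y=P[...,1]
ws=(X>200)&(X<760)&(abs(Y)<560)
for nm,m in [('knob',(Z>130)&(Z<146)),('disc',(Z>98)&(Z<118)),('handle',(Z>172)&(Z<192)),('sock',(Z>28)&(Z<42)&(abs(Y)<150)),('board',(Z>7)&(Z<17)&(Y>150)),('plate',(Z>5)&(Z<15)&(Y<110)&(Y>-200))]:
    comp(ws&m,nm)
for q in [(249,161),(306,170),(242,205),(299,213)]: print(plane('top',*q,35).round(1))
E
python3 a.py
```

```text
gold [191.  173.2] 166 z 23.9 rect [658.4 210. ] [30.  57.8] 83.0
gold [269.7 255.6] 181 z 23.7 rect [430.1  -8.5] [58.2 30.5] 9.4
knob [104. 159.] 89 mean [676.  412.5 139.4] med z 139.7 [676.2 413.1] [23.2 24.4] 3.4
knob [275. 181.] 238 mean [618.4 -19.4 138. ] med z 138.1 [618.7 -19.6] [40.2 41.1] 89.9
knob [419. 241.] 1817 mean [ 469.3 -374.   141. ] med z 141.3 [ 470.1 -376.2] [138.1 175.6] 5.7
disc [111. 162.] 116 mean [673.6 406.6 105. ] med z 104.8 [674.8 409.2] [33.2 41.1] 61.9
disc [275. 183.] 1322 mean [617.3 -19.3 108. ] med z 108.2 [618.9 -19.3] [111.1 115.3] 89.7
handle [426. 240.] 279 mean [ 470.1 -374.5  181.8] med z 181.9 [ 470.4 -376.4] [ 13.9 111.6] 5.7
sock [248. 160.] 65 mean [692.4  50.6  34.3] med z 34.2 [692.   50.5] [27.8 28.5] 81.0
sock [306. 169.] 65 mean [ 668.  -107.3   34.7] med z 34.9 [ 668.4 -107.4] [28.3 28.7] 82.5
sock [242. 205.] 58 mean [569.   68.4  34.8] med z 34.6 [569.4  68.6] [27.8 28.2] 81.1
sock [300. 213.] 58 mean [546.1 -89.6  35. ] med z 34.8 [546.1 -89.7] [28.2 28.2] 80.8
board [127. 240.] 2835 mean [473.4 385.5  12.1] med z 12.0 [474.  386.3] [149.9 150.8] 6.7
board [195. 289.] 182 mean [338.9 195.5  11.9] med z 12.0 [340.6 195.2] [53.6 56.9] 60.2
plate [273. 192.] 1802 mean [606.3 -17.4  10. ] med z 10.0 [618.3 -20.5] [199.3 161.1] 81.3
plate [248. 161.] 39 mean [695.4  50.9  10.2] med z 10.4 [695.3  51. ] [18.  15.4] 78.3
plate [305. 169.] 35 mean [ 670.6 -109.4   10.3] med z 10.5 [ 671.4 -109.2] [17.8 15. ] 77.9
plate [242. 205.] 43 mean [570.9  68.8  10.4] med z 10.2 [570.5  69.7] [19.5 17.2] 87.8
plate [299. 213.] 44 mean [546.8 -90.4  10.4] med z 10.3 [546.6 -90.4] [17.4 18.6] 86.6
plate [334. 284.] 125 mean [ 352.2 -183.7    8.7] med z 8.4 [ 353.3 -182. ] [53.5 35. ] 1.8
[690.   48.5  35. ]
[ 664.7 -108.5   35. ]
[567.9  67.4  35. ]
[546.  -88.1  35. ]
```

```bash
cat > to.py <<'E'
import sys; from h import *
s=manip.read_state(); p=s['eef_pos']; r=s['eef_rot']; y=r[2]
print('t',round(s['clock'],2),'pos',p.round(1),'rot',r.round(4),'F',s['wrist_force'].round(1),'M',s['moment'].round(2),'gap',round(s['finger_gap'],1),'q',s['joints'].round(2))
if len(sys.argv)>4:
    X,Y,Z,W=map(float,sys.argv[1:5]); d=np.array([X,Y,Z])-p
    dx=d[0]*np.cos(y)+d[1]*np.sin(y); dy=d[0]*np.sin(y)-d[1]*np.cos(y)
    w=(y-W+np.pi)%(2*np.pi)-np.pi
    print('shift cm',round(dx/10,2),round(dy/10,2),round(-d[2]/10,2),'turn',round(w,3),'norm',np.linalg.norm(d).round(1))
E
python3 to.py 618.8 -19.4 205 -2.4
```

```text
t 0.15 pos [ 193.1 -514.8  205. ] rot [-3.1416e+00  8.0000e-04 -1.2120e+00] F [-0.2  0.3 -0.1] M [ 0.   -0.02  0.02] gap 94.2 q [-1.28  0.3   1.52 -0.    1.32 -0.07]
shift cm -31.43 -57.26 0.0 turn 1.188 norm 653.2
```

>>> {"method": "arm_command", "body": {"steps": [[1, [-1.96, -3.58, 0], 0], [1, [-1.96, -3.58, 0], 0], [1, [-1.96, -3.58, 0], 0], [1, [-1.96, -3.58, 0], 0], [1, [-1.96, -3.58, 0], 0]], "force": 40}}

```text
clock: 0.57
eef_pos: [327.1, -358.6, 205.4]
eef_rot: [-3.142, 0.0, -1.212]
wrist_force: [1.2, -0.4, -0.8]
finger_gap: 94.1
```

>>> {"method": "arm_command", "body": {"steps": [[1, [-1.96, -3.58, 0], 0], [1, [-1.96, -3.58, 0], 0], [1, [-1.96, -3.58, 0], 0], [1, [-1.96, -3.58, 0], 0], [1, [-1.96, -3.58, 0], 0]]}}

```text
clock: 0.98
eef_pos: [460.4, -203.9, 205.5]
eef_rot: [3.142, -0.0, -1.212]
wrist_force: [0.5, 0.7, 0.3]
finger_gap: 93.9
```

>>> {"method": "arm_command", "body": {"steps": [[1, [-1.96, -3.58, 0], 0], [1, [-1.96, -3.58, 0], 0], [1, [-1.96, -3.58, 0], 0], [1, [-1.96, -3.58, 0], 0], [1, [-1.96, -3.58, 0], 0]]}}

```text
clock: 1.4
eef_pos: [593.6, -49.2, 205.2]
eef_rot: [3.141, 0.0, -1.212]
wrist_force: [0.2, -0.6, 0.1]
finger_gap: 93.8
```

>>> {"method": "arm_command", "body": {"steps": [[1, [-1.9, -3.5, 0], 0], [1, [0, 0, 0], 0.12], [1, [0, 0, 0], 0.12], [1, [0, 0, 0], 0.12], [1, [0, 0, 0], 0.12]]}}

```text
clock: 1.82
eef_pos: [618.7, -20.7, 204.9]
eef_rot: [3.141, -0.0, -1.697]
wrist_force: [0.6, 0.4, -0.2]
finger_gap: 93.9
```

>>> {"method": "arm_command", "body": {"steps": [[1, [0, 0, 0], 0.12], [1, [0, 0, 0], 0.12], [1, [0, 0, 0], 0.12], [1, [0, 0, 0], 0.12], [1, [0, 0, 0], 0.12]]}}

```text
clock: 2.23
eef_pos: [618.7, -21.0, 205.1]
eef_rot: [3.141, -0.0, -2.298]
wrist_force: [-0.1, -0.3, -0.8]
finger_gap: 94.2
```

```bash
python3 to.py 618.8 -19.4 113 -2.4
```

```text
t 2.23 pos [618.7 -21.  205.1] rot [ 3.141e+00 -4.000e-04 -2.298e+00] F [-0.1 -0.3 -0.8] M [ 0.11 -0.03 -0.02] gap 94.2 q [-0.09  0.46  1.31  0.    1.38  2.2 ]
shift cm -0.13 0.1 9.21 turn 0.102 norm 92.1
```

>>> {"method": "arm_command", "body": {"steps": [[1, [-0.13, 0.1, 2.0], 0], [1, [0, 0, 2.4], 0.05], [1, [0, 0, 2.4], 0.05], [1, [0, 0, 1.6], 0], [1, [0, 0, 0.8], 0]]}}

```text
clock: 2.65
eef_pos: [617.8, -19.3, 110.7]
eef_rot: [3.139, -0.002, -2.392]
wrist_force: [0.4, 0.0, 0.3]
finger_gap: 94.1
```

>>> {"method": "arm_command", "body": {"steps": [[0, [0, 0, 0], 0], [0, [0, 0, 0], 0], [0, [0, 0, 0], 0], [0, [0, 0, 0], 0], [0, [0, 0, 0], 0]], "force": 45}}

```text
clock: 3.07
eef_pos: [619.3, -19.4, 114.4]
eef_rot: [-3.141, 0.001, -2.392]
wrist_force: [0.0, 0.5, -0.1]
finger_gap: 64.2
```

```bash
python3 to.py 618.8 -19.4 113 -2.4
```

```text
t 3.07 pos [619.3 -19.4 114.4] rot [-3.1406e+00  9.0000e-04 -2.3919e+00] F [ 0.   0.5 -0.1] M [ 0.09  0.   -0.03] gap 64.2 q [-0.09  0.53  1.41  0.    1.2   2.3 ]
shift cm 0.03 0.03 0.14 turn 0.008 norm 1.5
```

>>> {"method": "arm_command", "body": {"steps": [[0, [0, 0, 0], 0], [0, [0, 0, 0], 0], [0, [0, 0, 0], 0], [0, [0, 0, 0], 0], [0, [0, 0, 0], 0]]}}

```text
clock: 3.48
eef_pos: [618.9, -19.5, 113.6]
eef_rot: [-3.141, 0.0, -2.392]
wrist_force: [-1.8, -0.8, 2.6]
finger_gap: 43.1
```

```bash
python3 to.py 618.8 -19.4 113 -2.4
```

```text
t 3.48 pos [618.9 -19.5 113.6] rot [-3.1415  0.     -2.392 ] F [-1.8 -0.8  2.6] M [-0.02  0.25  0.07] gap 43.1 q [-0.09  0.54  1.41 -0.    1.2   2.3 ]
shift cm 0.0 0.01 0.06 turn 0.008 norm 0.6
```

>>> {"method": "arm_command", "body": {"steps": [[0, [0, 0, -0.017], -0.12], [0, [0, 0, -0.017], -0.12], [0, [0, 0, -0.017], -0.12], [0, [0, 0, -0.017], -0.12], [0, [0, 0, -0.017], -0.12]]}}

```text
clock: 3.9
eef_pos: [618.7, -19.4, 113.9]
eef_rot: [3.141, -0.0, -1.786]
wrist_force: [0.2, -0.1, -1.2]
finger_gap: 43.2
```

```bash
python3 to.py; python3 -c "
from h import *
p,d=snap('top','top1');pieces(p,d)"
```

```text
t 3.9 pos [618.7 -19.4 113.9] rot [ 3.141  -0.     -1.7861] F [ 0.2 -0.1 -1.2] M [ 0.03 -0.02 -0.02] gap 43.2 q [-0.09  0.54  1.41  0.    1.2   1.7 ]
gold [191.1 173.4] 164 z 23.8 rect [658.3 210. ] [30.4 57.9] 83.8
```

View pics/top1.png

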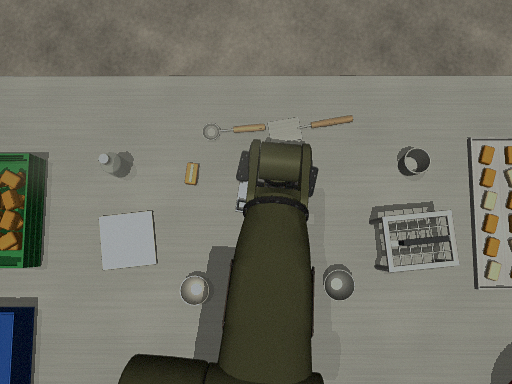

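The arm hides piece 2, and the other areas show no further pieces. The knob is held at a gap of 43 mm and turns with little moment. I'll keep unscrewing.

>>> {"method": "arm_command", "body": {"steps": [[0, [0, 0, -0.017], -0.12], [0, [0, 0, -0.017], -0.12], [0, [0, 0, -0.017], -0.12], [0, [0, 0, -0.017], -0.12], [0, [0, 0, -0.017], -0.12]]}}

```text
clock: 4.37
eef_pos: [618.8, -19.4, 114.8]
eef_rot: [3.141, 0.0, -1.189]
wrist_force: [-0.1, 0.4, -2.1]
finger_gap: 43.3
```

>>> {"method": "arm_command", "body": {"steps": [[0, [0, 0, -0.017], -0.12], [0, [0, 0, -0.017], -0.12], [0, [0, 0, -0.017], -0.12], [0, [0, 0, -0.017], -0.12], [0, [0, 0, -0.017], -0.12]]}}

```text
clock: 4.78
eef_pos: [618.8, -19.4, 115.7]
eef_rot: [3.141, 0.0, -0.589]
wrist_force: [-0.5, -0.9, -2.3]
finger_gap: 43.3
```

>>> {"method": "arm_command", "body": {"steps": [[0, [0, 0, -0.017], -0.12], [0, [0, 0, -0.017], -0.12], [0, [0, 0, -0.017], -0.12], [0, [0, 0, -0.017], -0.12], [0, [0, 0, -0.017], -0.12]]}}

```text
clock: 5.2
eef_pos: [618.7, -19.4, 116.5]
eef_rot: [-3.141, 0.001, 0.011]
wrist_force: [-0.6, -0.6, -1.7]
finger_gap: 43.3
```

>>> {"method": "arm_command", "body": {"steps": [[0, [0, 0, -0.017], -0.12], [0, [0, 0, -0.017], -0.12], [0, [0, 0, -0.017], -0.12], [0, [0, 0, -0.017], -0.12], [0, [0, 0, -0.017], -0.12]]}}

```text
clock: 5.62
eef_pos: [618.7, -19.3, 117.4]
eef_rot: [-3.141, 0.0, 0.611]
wrist_force: [0.6, -0.1, -1.2]
finger_gap: 43.3
```

>>> {"method": "arm_command", "body": {"steps": [[0, [0, 0, -0.017], -0.12], [0, [0, 0, -0.017], -0.12], [0, [0, 0, -0.017], -0.12], [0, [0, 0, -0.017], -0.12], [0, [0, 0, -0.017], -0.12]]}}

```text
clock: 6.03
eef_pos: [618.7, -19.4, 118.2]
eef_rot: [-3.141, 0.0, 1.211]
wrist_force: [-0.2, 0.0, -2.4]
finger_gap: 43.3
```

>>> {"method": "arm_command", "body": {"steps": [[0, [0, 0, -0.017], -0.12], [0, [0, 0, -0.017], -0.12], [0, [0, 0, -0.017], -0.12], [0, [0, 0, -0.017], -0.12], [0, [0, 0, -0.017], -0.12]]}}

```text
clock: 6.45
eef_pos: [618.8, -19.4, 119.1]
eef_rot: [-3.141, -0.0, 1.811]
wrist_force: [-0.2, 0.4, -1.7]
finger_gap: 43.1
```

```bash
python3 to.py
```

```text
t 6.45 pos [618.8 -19.4 119.1] rot [-3.1411e+00 -2.0000e-04  1.8107e+00] F [-0.2  0.4 -1.7] M [ 0.1  -0.13 -0.02] gap 43.1 q [-0.09  0.53  1.4   0.    1.21 -1.9 ]
```

>>> {"method": "arm_command", "body": {"steps": [[0, [0, 0, -0.017], -0.12], [0, [0, 0, -0.017], -0.12], [0, [0, 0, -0.017], -0.12], [0, [0, 0, -0.017], -0.12], [0.75, [0, 0, 0], 0]]}}

```text
clock: 6.87
eef_pos: [618.9, -19.4, 119.9]
eef_rot: [-3.141, -0.0, 2.291]
wrist_force: [0.4, -0.3, 0.4]
finger_gap: 46.9
```

>>> {"method": "arm_command", "body": {"steps": [[0.75, [0, 0, 0], 0], [0.75, [0, 0, 0], 0], [0.75, [0, 0, 0], 0], [0.75, [0, 0, 0], 0], [0.75, [0, 0, 0], 0]]}}

```text
clock: 7.28
eef_pos: [618.9, -19.4, 120.1]
eef_rot: [3.142, 0.0, 2.287]
wrist_force: [-0.8, -0.8, 0.2]
finger_gap: 70.6
```

```bash
python3 to.py
cat > wc.py <<'E'
import sys
from h import *
from scipy.spatial.transform import Rotation as Ro
def wcloud(st,d):
    c=CAL['wrist']; T=np.array(c['tool_from_camera']); Rt=Ro.from_euler('xyz',st['eef_rot']).as_matrix()
    vv,uu=np.indices(d.shape); P=np.stack([(uu-c['cx'])/c['fx']*d,(vv-c['cy'])/c['fy']*d,d],-1)
    return (P@T[:3,:3].T+T[:3,3])@Rt.T+st['eef_pos']
if __name__=='__main__':
    st=manip.read_state(); p,d=snap('wrist',sys.argv[1]); P=wcloud(st,d); np.save('pics/'+sys.argv[1]+'_P.npy',P)
    Z=P[...,2]; h,e=np.histogram(Z[(d>0)],bins=np.arange(-10,260,3)); print([(int(e[i]),int(h[i])) for i in range(len(h)) if h[i]>400])
E
python3 wc.py w1
```

```text
t 7.28 pos [618.9 -19.4 120.1] rot [3.1416 0.     2.2865] F [-0.8 -0.8  0.2] M [ 0.1  -0.11 -0.01] gap 70.6 q [-0.09  0.53  1.4  -0.    1.21 -2.38]
[(-4, 21236), (-1, 86259), (2, 2179), (5, 493), (8, 12264), (11, 1125), (14, 687), (17, 1091), (20, 1034), (23, 2137), (32, 1363), (35, 475), (110, 7163), (113, 9059), (140, 2266), (143, 2677), (182, 403), (188, 569), (218, 725), (221, 1341), (224, 1779), (227, 2272), (230, 4751), (233, 9028), (236, 2903), (239, 11191)]
```

View pics/w1.png

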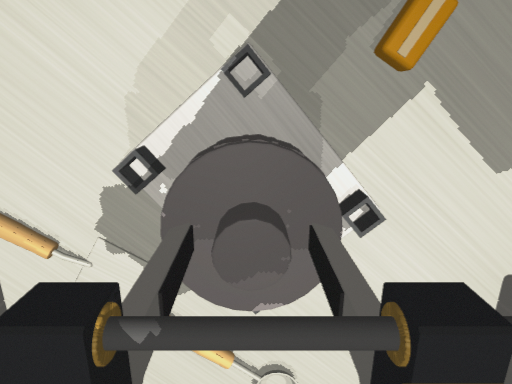

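The wrist view shows the cap centred between the open fingers. Its disc is at z≈113 and its knob at about 143, so it has risen about 5 mm. I'll wind the wrist back for stroke 2.

>>> {"method": "arm_command", "body": {"steps": [[0.75, [0, 0, 0], 0.12], [0.75, [0, 0, 0], 0.12], [0.75, [0, 0, 0], 0.12], [0.75, [0, 0, 0], 0.12], [0.75, [0, 0, 0], 0.12]]}}

```text
clock: 7.75
eef_pos: [618.9, -19.4, 120.1]
eef_rot: [3.142, 0.0, 1.681]
wrist_force: [-0.5, 0.8, -0.3]
finger_gap: 70.6
```

>>> {"method": "arm_command", "body": {"steps": [[0.75, [0, 0, 0], 0.12], [0.75, [0, 0, 0], 0.12], [0.75, [0, 0, 0], 0.12], [0.75, [0, 0, 0], 0.12], [0.75, [0, 0, 0], 0.12]]}}

```text
clock: 8.17
eef_pos: [618.9, -19.4, 120.1]
eef_rot: [3.142, -0.0, 1.081]
wrist_force: [0.2, -0.1, 0.2]
finger_gap: 70.4
```

>>> {"method": "arm_command", "body": {"steps": [[0.75, [0, 0, 0], 0.12], [0.75, [0, 0, 0], 0.12], [0.75, [0, 0, 0], 0.12], [0.75, [0, 0, 0], 0.12], [0.75, [0, 0, 0], 0.12]]}}

```text
clock: 8.58
eef_pos: [618.9, -19.4, 120.1]
eef_rot: [3.142, -0.0, 0.481]
wrist_force: [-0.6, -0.2, -0.4]
finger_gap: 70.5
```

>>> {"method": "arm_command", "body": {"steps": [[0.75, [0, 0, 0], 0.12], [0.75, [0, 0, 0], 0.12], [0.75, [0, 0, 0], 0.12], [0.75, [0, 0, 0], 0.12], [0.75, [0, 0, 0], 0.12]]}}

```text
clock: 9.0
eef_pos: [618.9, -19.4, 120.1]
eef_rot: [3.142, 0.0, -0.119]
wrist_force: [0.9, -0.2, -0.3]
finger_gap: 70.5
```

>>> {"method": "arm_command", "body": {"steps": [[0.75, [0, 0, 0], 0.12], [0.75, [0, 0, 0], 0.12], [0.75, [0, 0, 0], 0.12], [0.75, [0, 0, 0], 0.12], [0.75, [0, 0, 0], 0.12]]}}

```text
clock: 9.42
eef_pos: [618.9, -19.4, 120.1]
eef_rot: [3.142, -0.0, -0.719]
wrist_force: [-0.2, -0.2, -0.0]
finger_gap: 70.2
```

>>> {"method": "arm_command", "body": {"steps": [[0.75, [0, 0, 0], 0.12], [0.75, [0, 0, 0], 0.12], [0.75, [0, 0, 0], 0.12], [0.75, [0, 0, 0], 0.12], [0.75, [0, 0, 0], 0.12]]}}

```text
clock: 9.83
eef_pos: [618.9, -19.4, 120.1]
eef_rot: [-3.142, -0.0, -1.319]
wrist_force: [-1.1, -0.5, -0.3]
finger_gap: 70.6
```

>>> {"method": "arm_command", "body": {"steps": [[0.75, [0, 0, 0], 0.12], [0.75, [0, 0, 0], 0.12], [0.75, [0, 0, 0], 0.12], [0.75, [0, 0, 0], 0.12], [0.75, [0, 0, 0], 0.12]]}}

```text
clock: 10.25
eef_pos: [618.9, -19.4, 120.1]
eef_rot: [-3.142, 0.0, -1.919]
wrist_force: [1.2, -0.3, -0.8]
finger_gap: 70.2
```

>>> {"method": "arm_command", "body": {"steps": [[0.75, [0, 0, 0], 0.12], [0.75, [0, 0, 0], 0.12], [0.75, [0, 0, 0], 0.12], [0.75, [0, 0, 0], 0.12], [0, [0, 0, 0], 0]]}}

```text
clock: 10.67
eef_pos: [618.9, -19.4, 120.1]
eef_rot: [3.142, 0.0, -2.399]
wrist_force: [0.5, 0.5, 0.4]
finger_gap: 66.4
```

>>> {"method": "arm_command", "body": {"steps": [[0, [0, 0, 0], 0], [0, [0, 0, 0], 0], [0, [0, 0, 0], 0], [0, [0, 0, 0], 0], [0, [0, 0, 0], 0]]}}

```text
clock: 11.08
eef_pos: [618.9, -19.4, 120.1]
eef_rot: [-3.142, 0.0, -2.391]
wrist_force: [0.0, 0.7, -0.0]
finger_gap: 43.2
```

```bash
python3 to.py 618.8 -19.4 120 -2.4
```

```text
t 11.08 pos [618.9 -19.4 120.1] rot [-3.1415e+00  1.0000e-04 -2.3908e+00] F [ 0.   0.7 -0. ] M [0.15 0.02 0.08] gap 43.2 q [-0.09  0.53  1.4   0.    1.21  2.3 ]
shift cm 0.01 0.01 0.01 turn 0.009 norm 0.2
```

>>> {"method": "arm_command", "body": {"steps": [[0, [0, 0, 0], 0], [0, [0, 0, -0.017], -0.12], [0, [0, 0, -0.017], -0.12], [0, [0, 0, -0.017], -0.12], [0, [0, 0, -0.017], -0.12]]}}

```text
clock: 11.5
eef_pos: [618.8, -19.4, 120.8]
eef_rot: [3.141, -0.0, -1.906]
wrist_force: [-0.3, -0.5, 1.2]
finger_gap: 43.3
```

>>> {"method": "arm_command", "body": {"steps": [[0, [0, 0, -0.017], -0.12], [0, [0, 0, -0.017], -0.12], [0, [0, 0, -0.017], -0.12], [0, [0, 0, -0.017], -0.12], [0, [0, 0, -0.017], -0.12]]}}

```text
clock: 11.92
eef_pos: [618.9, -19.5, 121.7]
eef_rot: [3.142, -0.0, -1.306]
wrist_force: [-0.7, -0.8, -0.5]
finger_gap: 43.2
```

>>> {"method": "arm_command", "body": {"steps": [[0, [0, 0, -0.017], -0.12], [0, [0, 0, -0.017], -0.12], [0, [0, 0, -0.017], -0.12], [0, [0, 0, -0.017], -0.12], [0, [0, 0, -0.017], -0.12]]}}

```text
clock: 12.33
eef_pos: [618.9, -19.5, 122.5]
eef_rot: [3.141, -0.0, -0.706]
wrist_force: [-0.4, -0.1, -0.2]
finger_gap: 43.7
```

>>> {"method": "arm_command", "body": {"steps": [[0, [0, 0, -0.017], -0.12], [0, [0, 0, -0.017], -0.12], [0, [0, 0, -0.017], -0.12], [0, [0, 0, -0.017], -0.12], [0, [0, 0, -0.017], -0.12]]}}

```text
clock: 12.75
eef_pos: [618.9, -19.5, 123.4]
eef_rot: [3.141, -0.0, -0.106]
wrist_force: [0.1, -0.3, 0.4]
finger_gap: 43.2
```

>>> {"method": "arm_command", "body": {"steps": [[0, [0, 0, -0.017], -0.12], [0, [0, 0, -0.017], -0.12], [0, [0, 0, -0.017], -0.12], [0, [0, 0, -0.017], -0.12], [0, [0, 0, -0.017], -0.12]]}}

```text
clock: 13.17
eef_pos: [618.9, -19.5, 124.2]
eef_rot: [3.141, -0.0, 0.494]
wrist_force: [0.1, -0.7, -0.1]
finger_gap: 43.0
```

>>> {"method": "arm_command", "body": {"steps": [[0, [0, 0, -0.017], -0.12], [0, [0, 0, -0.017], -0.12], [0, [0, 0, -0.017], -0.12], [0, [0, 0, -0.017], -0.12], [0, [0, 0, -0.017], -0.12]]}}

```text
clock: 13.58
eef_pos: [619.0, -19.5, 125.1]
eef_rot: [3.141, -0.0, 1.094]
wrist_force: [0.5, -0.4, 0.4]
finger_gap: 43.3
```

>>> {"method": "arm_command", "body": {"steps": [[0, [0, 0, -0.017], -0.12], [0, [0, 0, -0.017], -0.12], [0, [0, 0, -0.017], -0.12], [0, [0, 0, -0.017], -0.12], [0, [0, 0, -0.017], -0.12]]}}

```text
clock: 14.0
eef_pos: [618.9, -19.4, 125.9]
eef_rot: [3.141, -0.0, 1.694]
wrist_force: [0.2, -0.0, 0.5]
finger_gap: 43.1
```

>>> {"method": "arm_command", "body": {"steps": [[0, [0, 0, -0.017], -0.12], [0, [0, 0, -0.017], -0.12], [0, [0, 0, -0.017], -0.12], [0, [0, 0, -0.017], -0.12], [0, [0, 0, -0.017], -0.12]]}}

```text
clock: 14.42
eef_pos: [618.9, -19.4, 126.8]
eef_rot: [3.141, 0.0, 2.294]
wrist_force: [-0.3, 0.6, 0.5]
finger_gap: 43.4
```

>>> {"method": "arm_command", "body": {"steps": [[0.75, [0, 0, 0], 0], [0.75, [0, 0, 0], 0], [0.75, [0, 0, 0], 0], [0.75, [0, 0, 0], 0], [0.75, [0, 0, 0], 0]]}}

```text
clock: 14.83
eef_pos: [618.9, -19.4, 126.7]
eef_rot: [-3.142, -0.0, 2.286]
wrist_force: [0.2, -0.7, -0.2]
finger_gap: 69.7
```

```bash
python3 to.py; python3 wc.py w2
```

```text
t 14.83 pos [618.9 -19.4 126.7] rot [-3.1415e+00 -1.0000e-04  2.2862e+00] F [ 0.2 -0.7 -0.2] M [ 0.08 -0.1   0.  ] gap 69.7 q [-0.09  0.52  1.4   0.    1.22 -2.38]
[(-4, 20157), (-1, 87973), (2, 2415), (5, 545), (8, 11563), (11, 1132), (14, 665), (17, 983), (20, 1046), (23, 2098), (32, 1274), (35, 474), (116, 1414), (119, 14886), (146, 668), (149, 4304), (194, 546), (224, 722), (227, 1125), (230, 1700), (233, 2141), (236, 4116), (239, 9232), (242, 3274), (245, 10187), (248, 1888)]
```

>>> {"method": "arm_command", "body": {"steps": [[0.75, [0, 0, 0], 0.12], [0.75, [0, 0, 0], 0.12], [0.75, [0, 0, 0], 0.12], [0.75, [0, 0, 0], 0.12], [0.75, [0, 0, 0], 0.12]]}}

```text
clock: 15.3
eef_pos: [618.9, -19.4, 126.7]
eef_rot: [-3.142, -0.0, 1.681]
wrist_force: [0.1, 0.1, 0.3]
finger_gap: 70.6
```

>>> {"method": "arm_command", "body": {"steps": [[0.75, [0, 0, 0], 0.12], [0.75, [0, 0, 0], 0.12], [0.75, [0, 0, 0], 0.12], [0.75, [0, 0, 0], 0.12], [0.75, [0, 0, 0], 0.12]]}}

```text
clock: 15.72
eef_pos: [618.9, -19.4, 126.7]
eef_rot: [-3.142, 0.0, 1.081]
wrist_force: [-0.5, 0.1, 0.4]
finger_gap: 70.6
```

>>> {"method": "arm_command", "body": {"steps": [[0.75, [0, 0, 0], 0.12], [0.75, [0, 0, 0], 0.12], [0.75, [0, 0, 0], 0.12], [0.75, [0, 0, 0], 0.12], [0.75, [0, 0, 0], 0.12]]}}

```text
clock: 16.13
eef_pos: [618.9, -19.4, 126.6]
eef_rot: [-3.142, 0.0, 0.481]
wrist_force: [0.6, -0.7, 0.6]
finger_gap: 70.4
```

>>> {"method": "arm_command", "body": {"steps": [[0.75, [0, 0, 0], 0.12], [0.75, [0, 0, 0], 0.12], [0.75, [0, 0, 0], 0.12], [0.75, [0, 0, 0], 0.12], [0.75, [0, 0, 0], 0.12]]}}

```text
clock: 16.55
eef_pos: [618.9, -19.4, 126.7]
eef_rot: [-3.142, 0.0, -0.119]
wrist_force: [-0.2, 0.2, 0.1]
finger_gap: 70.5
```

>>> {"method": "arm_command", "body": {"steps": [[0.75, [0, 0, 0], 0.12], [0.75, [0, 0, 0], 0.12], [0.75, [0, 0, 0], 0.12], [0.75, [0, 0, 0], 0.12], [0.75, [0, 0, 0], 0.12]]}}

```text
clock: 16.97
eef_pos: [618.9, -19.4, 126.7]
eef_rot: [3.142, 0.0, -0.719]
wrist_force: [-0.2, 0.3, 0.2]
finger_gap: 70.2
```

>>> {"method": "arm_command", "body": {"steps": [[0.75, [0, 0, 0], 0.12], [0.75, [0, 0, 0], 0.12], [0.75, [0, 0, 0], 0.12], [0.75, [0, 0, 0], 0.12], [0.75, [0, 0, 0], 0.12]]}}

```text
clock: 17.38
eef_pos: [618.9, -19.4, 126.7]
eef_rot: [3.142, 0.0, -1.319]
wrist_force: [0.2, -0.1, 0.5]
finger_gap: 70.5
```

>>> {"method": "arm_command", "body": {"steps": [[0.75, [0, 0, 0], 0.12], [0.75, [0, 0, 0], 0.12], [0.75, [0, 0, 0], 0.12], [0.75, [0, 0, 0], 0.12], [0.75, [0, 0, 0], 0.12]]}}

```text
clock: 17.8
eef_pos: [618.9, -19.4, 126.7]
eef_rot: [3.142, -0.0, -1.919]
wrist_force: [0.1, 0.3, -0.5]
finger_gap: 70.5
```

>>> {"method": "arm_command", "body": {"steps": [[0, [0, 0, 0], 0], [0, [0, 0, 0], 0], [0, [0, 0, 0], 0], [0, [0, 0, 0], 0], [0, [0, 0, 0], 0]]}}

```text
clock: 18.22
eef_pos: [618.9, -19.4, 126.7]
eef_rot: [-3.142, -0.0, -1.91]
wrist_force: [-0.3, -0.4, 0.9]
finger_gap: 43.1
```

>>> {"method": "arm_command", "body": {"steps": [[0, [0, 0, 0], 0], [0, [0, 0, 0], 0], [0, [0, 0, -0.017], -0.12], [0, [0, 0, -0.017], -0.12], [0, [0, 0, -0.017], -0.12]]}}

```text
clock: 18.63
eef_pos: [618.9, -19.4, 127.2]
eef_rot: [3.142, 0.0, -1.546]
wrist_force: [-0.0, -0.3, 1.2]
finger_gap: 43.6
```

```bash
python3 to.py 618.8 -19.4 126 -2.4
```

```text
t 18.63 pos [618.9 -19.4 127.2] rot [ 3.1415  0.     -1.5458] F [-0.  -0.3  1.2] M [ 0.01  0.06 -0.03] gap 43.6 q [-0.09  0.52  1.4  -0.    1.22  1.46]
shift cm -0.0 0.01 0.12 turn 0.854 norm 1.2
```

>>> {"method": "arm_command", "body": {"steps": [[0, [0, 0, -0.017], -0.12], [0, [0, 0, -0.017], -0.12], [0, [0, 0, -0.017], -0.12], [0, [0, 0, -0.017], -0.12], [0, [0, 0, -0.017], -0.12]]}}

```text
clock: 19.05
eef_pos: [618.9, -19.4, 128.1]
eef_rot: [3.142, 0.0, -0.946]
wrist_force: [-0.6, -0.2, -0.3]
finger_gap: 43.5
```

>>> {"method": "arm_command", "body": {"steps": [[0, [0, 0, -0.017], -0.12], [0, [0, 0, -0.017], -0.12], [0, [0, 0, -0.017], -0.12], [0, [0, 0, -0.017], -0.12], [0, [0, 0, -0.017], -0.12]]}}

```text
clock: 19.47
eef_pos: [618.9, -19.4, 128.9]
eef_rot: [-3.142, 0.0, -0.346]
wrist_force: [0.4, -0.0, 0.1]
finger_gap: 43.5
```

>>> {"method": "arm_command", "body": {"steps": [[0, [0, 0, -0.017], -0.12], [0, [0, 0, -0.017], -0.12], [0, [0, 0, -0.017], -0.12], [0, [0, 0, -0.017], -0.12], [0, [0, 0, -0.017], -0.12]]}}

```text
clock: 19.88
eef_pos: [618.9, -19.4, 129.8]
eef_rot: [-3.142, -0.0, 0.254]
wrist_force: [0.7, 0.3, 0.8]
finger_gap: 43.6
```

>>> {"method": "arm_command", "body": {"steps": [[0, [0, 0, -0.017], -0.12], [0, [0, 0, -0.017], -0.12], [0, [0, 0, -0.017], -0.12], [0, [0, 0, -0.017], -0.12], [0, [0, 0, -0.017], -0.12]]}}

```text
clock: 20.3
eef_pos: [618.9, -19.4, 130.6]
eef_rot: [-3.142, -0.0, 0.854]
wrist_force: [0.3, 0.2, 0.4]
finger_gap: 43.5
```

>>> {"method": "arm_command", "body": {"steps": [[0, [0, 0, -0.017], -0.12], [0, [0, 0, -0.017], -0.12], [0, [0, 0, -0.017], -0.12], [0, [0, 0, -0.017], -0.12], [0, [0, 0, -0.017], -0.12]]}}

```text
clock: 20.72
eef_pos: [618.9, -19.4, 131.5]
eef_rot: [3.142, -0.0, 1.454]
wrist_force: [0.3, -0.2, -0.2]
finger_gap: 43.4
```

>>> {"method": "arm_command", "body": {"steps": [[0, [0, 0, -0.017], -0.12], [0, [0, 0, -0.017], -0.12], [0, [0, 0, -0.017], -0.12], [0, [0, 0, 0], -0.12], [0, [0, 0, 0], -0.12]]}}

```text
clock: 21.13
eef_pos: [619.1, -19.4, 132.3]
eef_rot: [3.141, 0.0, 2.054]
wrist_force: [-0.0, 0.9, 3.4]
finger_gap: 43.3
```

```bash
python3 to.py 618.8 -19.4 126 -2.4
```

```text
t 21.13 pos [619.1 -19.4 132.3] rot [3.1411e+00 3.0000e-04 2.0542e+00] F [-0.   0.9  3.4] M [ 0.12 -0.06 -0.19] gap 43.3 q [-0.09  0.52  1.39  0.    1.23 -2.14]
shift cm 0.02 -0.02 0.63 turn -1.829 norm 6.3
```

>>> {"method": "arm_command", "body": {"steps": [[0, [0, 0, 0], -0.1], [0, [0, 0, -0.05], -0.1], [0, [0, 0, -0.1], 0], [0, [0, 0, -0.1], 0], [0, [0, 0, -0.1], 0]]}}

```text
clock: 21.55
eef_pos: [618.8, -19.4, 135.3]
eef_rot: [-3.141, -0.0, 2.245]
wrist_force: [0.9, 1.0, -2.4]
finger_gap: 43.4
```

```bash
python3 to.py
```

```text
t 21.55 pos [618.8 -19.4 135.3] rot [-3.1413e+00 -4.0000e-04  2.2449e+00] F [ 0.9  1.  -2.4] M [ 0.13 -0.11 -0.06] gap 43.4 q [-0.09  0.51  1.39  0.    1.24 -2.34]
```

>>> {"method": "arm_command", "body": {"steps": [[0, [0, 0, -0.3], 0], [0, [0, 0, -0.4], 0], [0, [0, 0, -0.4], 0], [0, [0, 0, -0.4], 0], [0, [0, 0, 0], 0]]}}

```text
clock: 21.97
eef_pos: [619.3, -19.4, 151.7]
eef_rot: [3.14, 0.001, 2.248]
wrist_force: [0.2, 1.0, -1.4]
finger_gap: 43.2
```

```bash
python3 to.py; python3 wc.py w3
```

```text
t 21.97 pos [619.3 -19.4 151.7] rot [3.1405e+00 1.1000e-03 2.2477e+00] F [ 0.2  1.  -1.4] M [ 0.08 -0.12  0.02] gap 43.2 q [-0.09  0.5   1.37  0.    1.27 -2.34]
[(-4, 22599), (-1, 89304), (2, 2807), (5, 644), (8, 10051), (11, 1120), (14, 614), (17, 931), (20, 924), (23, 1772), (32, 1021), (35, 412), (143, 14517), (146, 465), (173, 4571), (218, 411), (248, 821), (251, 1349), (254, 1933)]
```

>>> {"method": "arm_command", "body": {"steps": [[0, [0, 0, -0.8], 0], [0, [0, 0, -1.6], 0], [0, [0, 0, -2.0], 0], [0, [0, 0, -1.6], 0], [0, [0, 0, -0.8], 0]]}}

```text
clock: 22.43
eef_pos: [619.4, -19.4, 221.1]
eef_rot: [3.14, 0.002, 2.248]
wrist_force: [0.1, 0.3, -1.4]
finger_gap: 43.1
```

>>> {"method": "arm_command", "body": {"steps": [[0, [1.8, 0.65, 0], 0], [0, [3, 1.05, 0], 0], [0, [3.7, 1.28, 0], 0], [0, [3.7, 1.28, 0], 0], [0, [3.7, 1.28, 0], 0]]}}

```text
clock: 22.85
eef_pos: [561.5, 140.5, 218.3]
eef_rot: [-3.141, -0.0, 2.247]
wrist_force: [1.5, 0.2, -2.1]
finger_gap: 43.4
```

>>> {"method": "arm_command", "body": {"steps": [[0, [3.7, 1.28, 0], 0], [0, [3.7, 1.28, 0], 0], [0, [3.7, 1.28, 0], 0], [0, [3.7, 1.28, 0], 0], [0, [3.7, 1.28, 0], 0]]}}

```text
clock: 23.27
eef_pos: [495.3, 325.1, 218.4]
eef_rot: [-3.141, -0.0, 2.248]
wrist_force: [0.6, -0.5, -1.4]
finger_gap: 43.4
```

```bash
python3 to.py 474 386.3 59 2.25
```

```text
t 23.27 pos [495.3 325.1 218.4] rot [-3.1413 -0.      2.2479] F [ 0.6 -0.5 -1.4] M [ 0.1  -0.12  0.01] gap 43.4 q [ 0.52  0.39  1.38 -0.    1.38 -1.73]
shift cm 6.1 2.17 15.94 turn -0.002 norm 172.1
```

>>> {"method": "arm_command", "body": {"steps": [[0, [3.1, 1.1, 0], 0], [0, [2.2, 0.8, 1.5], 0], [0, [0.8, 0.27, 3.5], 0], [0, [0, 0, 4], 0], [0, [0, 0, 3], 0]]}}

```text
clock: 23.68
eef_pos: [473.7, 384.8, 95.4]
eef_rot: [-3.139, -0.0, 2.249]
wrist_force: [0.0, -0.4, -2.4]
finger_gap: 43.3
```

>>> {"method": "arm_command", "body": {"steps": [[0, [0, 0, 2], 0], [0, [0, 0, 1], 0], [0, [0, 0, 0.4], 0], [0, [0, 0, 0], 0], [0, [0, 0, 0], 0]]}}

```text
clock: 24.1
eef_pos: [475.7, 385.0, 65.9]
eef_rot: [3.14, 0.0, 2.248]
wrist_force: [0.3, 0.6, -1.2]
finger_gap: 43.2
```

```bash
python3 to.py 474 386.3 57.5 2.25;python3 wc.py w4
```

```text
t 24.1 pos [475.7 385.   65.9] rot [3.1397e+00 1.0000e-04 2.2478e+00] F [ 0.3  0.6 -1.2] M [ 0.08 -0.12  0.  ] gap 43.2 q [ 0.62  0.58  1.47 -0.    1.1  -1.63]
shift cm 0.21 -0.05 0.84 turn -0.002 norm 8.7
[(-4, 20526), (-1, 99701), (8, 2735), (11, 9783), (56, 7549), (59, 7472), (86, 2575), (89, 2312), (134, 469), (164, 1256), (167, 1757), (170, 1863), (173, 2226), (176, 4805), (179, 8298), (182, 2603), (185, 11509)]
```

View pics/w4.png

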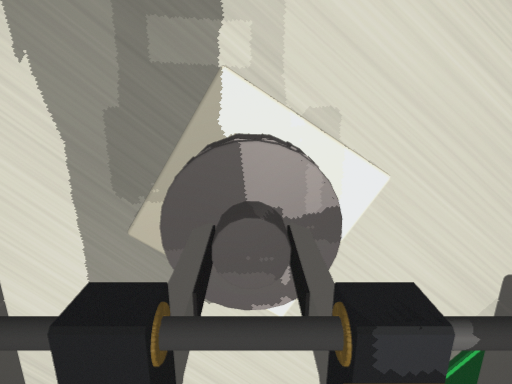

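The cap is centred over the board with its lower edge about 9 mm above the top, so I'll lower and release.

>>> {"method": "arm_command", "body": {"steps": [[0, [0, 0, 0.4], 0], [0, [0, 0, 0.2], 0], [0, [0, 0, 0.15], 0], [0, [0, 0, 0.05], 0], [0, [0, 0, 0.05], 0]]}}

```text
clock: 24.57
eef_pos: [475.1, 384.6, 56.5]
eef_rot: [3.142, 0.0, 2.248]
wrist_force: [-4.4, -3.1, 8.3]
finger_gap: 42.8
```

```bash
python3 to.py 474 386.3 57.5 2.25
```

```text
t 24.57 pos [475.1 384.6  56.5] rot [3.1416 0.     2.248 ] F [-4.4 -3.1  8.3] M [-0.58  0.71 -0.03] gap 42.8 q [ 0.62  0.59  1.48 -0.    1.08 -1.63]
shift cm 0.2 0.02 -0.1 turn -0.002 norm 2.2
```

>>> {"method": "arm_command", "body": {"steps": [[1, [0, 0, -0.05], 0], [1, [0, 0, 0], 0], [1, [0, 0, 0], 0], [1, [0, 0, 0], 0], [1, [0, 0, 0], 0]]}}

```text
clock: 24.98
eef_pos: [475.1, 384.7, 56.5]
eef_rot: [3.141, -0.0, 2.248]
wrist_force: [0.8, -0.2, 0.4]
finger_gap: 73.0
```

>>> {"method": "arm_command", "body": {"steps": [[1, [0, 0, -1], 0], [1, [0, 0, -3], 0], [1, [0, 0, -4], 0], [1, [0, 0, -4], 0], [1, [0, 0, -2], 0]]}}

```text
clock: 25.4
eef_pos: [475.9, 385.2, 202.6]
eef_rot: [3.135, 0.0, 2.248]
wrist_force: [-0.1, 0.8, 0.5]
finger_gap: 94.0
```

```bash
python3 -c "
from h import *
p,d=snap('top','top2');pieces(p,d)
P=cloud('top',d);Z=P[...,2];w=(abs(P[...,0]-474)<100)&(abs(P[...,1]-386)<100)
p2,_=snap('scene','scene2')
for a,b in((43,55),(73,86)):
  m=w&(Z>a)&(Z<b);print(m.sum(),P[m].mean(0) if m.any() else '')
"; python3 to.py; python3 wc.py w5
```

```text
gold [191.  173.3] 169 z 24.0 rect [658.3 210.3] [30.8 57.8] 84.6
gold [269.8 255.7] 183 z 24.0 rect [430.3  -8.5] [58.7 30.7] 9.9
982 [468.22305456 374.7932139   49.93232396]
218 [476.11411562 382.60612374  79.9854548 ]
t 25.5 pos [476.2 385.5 201.8] rot [3.1339e+00 5.0000e-04 2.2481e+00] F [ 0.5  0.2 -0.9] M [ 0.1  -0.05 -0.  ] gap 94.1 q [ 0.62  0.44  1.34 -0.    1.35 -1.63]
[(-4, 26172), (-1, 104199), (2, 624), (8, 1762), (11, 5289), (20, 531), (23, 1251), (32, 476), (47, 5270), (50, 2522), (59, 580), (77, 1291), (80, 600)]
```

View pics/top2.png

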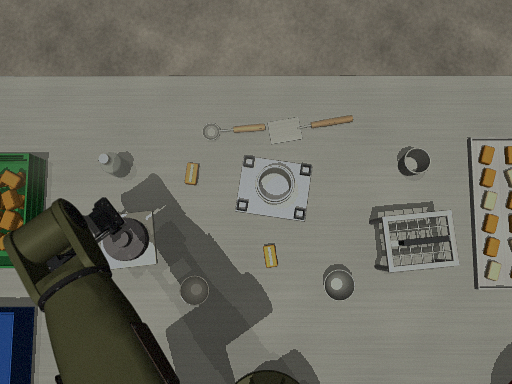

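View pics/scene2.png

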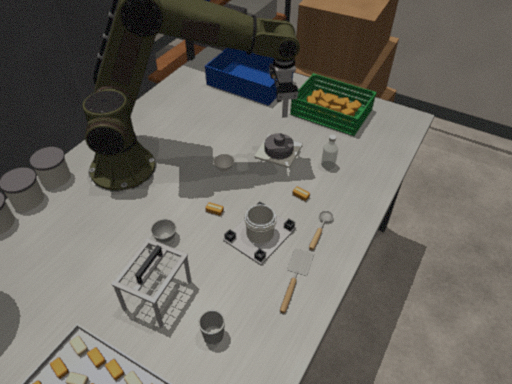

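The cap sits knob up on the board with its disc at z=49.9, as expected. Only two pieces exist: (658,210) and (430,-8.5). Next is piece A.

```bash
python3 to.py 658.3 210.2 120 1.463
```

```text
t 25.55 pos [475.5 385.  198.7] rot [3.1379e+00 2.0000e-04 2.2480e+00] F [-0.   0.3 -0.6] M [ 0.07 -0.09 -0.  ] gap 94.1 q [ 0.62  0.44  1.34 -0.    1.35 -1.63]
shift cm -25.07 3.29 7.87 turn 0.785 norm 264.9
```

>>> {"method": "arm_command", "body": {"steps": [[1, [-3.6, 0.47, 0], 0], [1, [-3.6, 0.47, 0], 0], [1, [-3.6, 0.47, 0], 0], [1, [-3.6, 0.47, 0], 0], [1, [-3.6, 0.47, 0], 0]]}}

```text
clock: 25.97
eef_pos: [606.7, 257.5, 195.0]
eef_rot: [-3.139, -0.001, 2.248]
wrist_force: [-0.2, 1.1, -0.2]
finger_gap: 93.9
```

>>> {"method": "arm_command", "body": {"steps": [[1, [-3.6, 0.47, 1], 0], [1, [-3.6, 0.47, 1], 0], [1, [0, 0, 2], 0.12], [1, [0, 0, 2], 0.12], [1, [0, 0, 2], 0.12]]}}

```text
clock: 26.38
eef_pos: [658.2, 207.9, 113.6]
eef_rot: [-3.139, -0.0, 1.881]
wrist_force: [-0.2, -0.5, 0.2]
finger_gap: 94.0
```

>>> {"method": "arm_command", "body": {"steps": [[1, [0, 0, 0], 0.12], [1, [0, 0, 0], 0.12], [1, [0, 0, 0], 0.12], [1, [0, 0, 0], 0.06], [1, [0, 0, 0], 0]]}}

```text
clock: 26.8
eef_pos: [658.0, 208.7, 114.9]
eef_rot: [-3.139, 0.001, 1.465]
wrist_force: [-0.3, 0.3, 0.1]
finger_gap: 94.0
```

```bash
python3 to.py 658.3 210.2 4 1.463; python3 wc.py w6
```

```text
t 26.8 pos [658.  208.7 114.9] rot [-3.1392e+00  9.0000e-04  1.4651e+00] F [-0.3  0.3  0.1] M [ 0.05 -0.17  0.01] gap 94.0 q [ 0.25  0.69  1.16  0.    1.3  -1.21]
shift cm 0.15 0.02 11.09 turn 0.002 norm 110.9
[(-4, 22783), (-1, 100345), (2, 967), (5, 855), (8, 12776), (11, 4632), (14, 712), (17, 713), (20, 1318), (23, 2290), (26, 725), (29, 728), (32, 1454), (35, 819), (38, 490), (41, 456), (44, 457), (47, 569), (50, 416), (173, 420), (176, 420), (179, 434), (182, 589), (185, 439), (188, 404), (197, 404), (212, 458), (215, 1033), (218, 1752), (221, 1892), (224, 4390), (227, 10899), (230, 3627), (233, 4605), (236, 1430)]
```

View pics/w6.png

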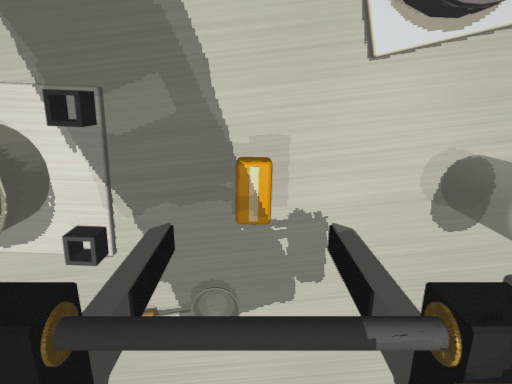

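```bash
cat > wp.py <<'E'
import sys
from h import *
from wc import wcloud
def wpieces(st,p,d):
    P=wcloud(st,d); m=cv2.inRange(cv2.cvtColor(p,cv2.COLOR_RGB2HSV),(10,150,120),(30,255,255))
    m=cv2.morphologyEx(m,cv2.MORPH_CLOSE,np.ones((9,9)))
    m=m&((P[...,2]>18)&(P[...,2]<30)).astype(np.uint8)*255
    n,l,s,c=cv2.connectedComponentsWithStats(m)
    for i in range(1,n):
        if s[i,4]<300: continue
        q=P[l==i]; r=cv2.minAreaRect(q[:,:2].astype(np.float32)); print(c[i].round(),s[i,4],'z',np.median(q[:,2]).round(1),np.round(r[0],1),np.round(r[1],1),round(r[2],1))
if __name__=='__main__':
    st=manip.read_state()
    if len(sys.argv)>2: p,d=load(sys.argv[1])
    else: p,d=snap('wrist',sys.argv[1])
    wpieces(st,p,d)
E
python3 wp.py w6 old
```

```text
[254. 191.] 1604 z 23.7 [657.1 211.3] [30.2 58.5] 83.5
```

Wrist and top agree to within 1.5 mm, so I'll descend.

>>> {"method": "arm_command", "body": {"steps": [[1, [0.18, 0, 2.5], 0], [1, [0, 0, 3], 0], [1, [0, 0, 2.5], 0], [1, [0, 0, 1.5], 0], [1, [0, 0, 0.7], 0]]}}

```text
clock: 27.27
eef_pos: [657.5, 210.3, 11.5]
eef_rot: [-3.138, 0.001, 1.47]
wrist_force: [0.3, 0.4, 0.2]
finger_gap: 94.0
```

>>> {"method": "arm_command", "body": {"steps": [[1, [0, 0, 0.4], 0], [1, [0, 0, 0.2], 0], [1, [0, 0, 0], 0], [0, [0, 0, 0], 0], [0, [0, 0, 0], 0]], "force": 15}}

```text
clock: 27.68
eef_pos: [659.3, 210.8, 9.7]
eef_rot: [3.14, -0.001, 1.468]
wrist_force: [-0.9, 0.9, -1.1]
finger_gap: 83.6
```

```bash
python3 to.py 658 210.5 5 1.463
```

```text
t 27.68 pos [659.3 210.8   9.7] rot [ 3.1401e+00 -6.0000e-04  1.4682e+00] F [-0.9  0.9 -1.1] M [ 0.11 -0.1   0.01] gap 83.6 q [ 0.26  0.81  1.22 -0.    1.11 -1.21]
shift cm -0.04 -0.13 0.47 turn 0.005 norm 4.8
```

>>> {"method": "arm_command", "body": {"steps": [[0, [0, 0, 0.3], 0], [0, [0, 0, 0.1], 0], [0, [0, 0, 0], 0], [0, [0, 0, 0], 0], [0, [0, 0, 0], 0]]}}

```text
clock: 28.1
eef_pos: [658.8, 210.7, 4.5]
eef_rot: [3.142, -0.0, 1.468]
wrist_force: [0.3, 0.5, -0.6]
finger_gap: 50.9
```

>>> {"method": "arm_command", "body": {"steps": [[0, [0, 0, 0], 0], [0, [0, 0, 0], 0], [0, [0, 0, 0], 0], [0, [0, 0, 0], 0], [0, [0, 0, 0], 0]]}}

```text
clock: 28.52
eef_pos: [658.8, 210.7, 4.5]
eef_rot: [3.142, -0.0, 1.468]
wrist_force: [-0.9, 0.3, -0.8]
finger_gap: 32.1
```

```bash
python3 to.py 658 210.5 200 1.463
```

```text
t 28.52 pos [658.8 210.7   4.5] rot [ 3.1415 -0.      1.468 ] F [-0.9  0.3 -0.8] M [ 0.06 -0.13  0.01] gap 32.1 q [ 0.26  0.82  1.22  0.    1.11 -1.21]
shift cm -0.03 -0.08 -19.55 turn 0.005 norm 195.5
```

>>> {"method": "arm_command", "body": {"steps": [[0, [0, 0, -1], 0], [0, [0, 0, -3], 0], [0, [0, 0, -4], 0], [0, [0, 0, -4], 0], [0, [0, 0, -3], 0]]}}

```text
clock: 28.93
eef_pos: [659.2, 210.8, 159.1]
eef_rot: [3.138, -0.001, 1.468]
wrist_force: [-0.0, 0.6, -0.5]
finger_gap: 31.9
```

>>> {"method": "arm_command", "body": {"steps": [[0, [-1.8, -0.13, -1], 0], [0, [-3.6, -0.26, 0], 0], [0, [-3.8, -0.26, 0], 0], [0, [-3.8, -0.26, 0], 0], [0, [-3.8, -0.26, 0], 0]]}}

```text
clock: 29.35
eef_pos: [629.3, 43.3, 165.4]
eef_rot: [3.141, -0.0, 1.469]
wrist_force: [0.8, 0.7, -0.5]
finger_gap: 32.0
```

>>> {"method": "arm_command", "body": {"steps": [[0, [-3.6, -0.26, 0], 0], [0, [-2.0, -0.14, 0], 0], [0, [-0.9, -0.03, 0], 0], [0, [0, 0, 0], 0], [0, [0, 0, 0], 0]]}}

```text
clock: 29.77
eef_pos: [619.2, -18.8, 164.9]
eef_rot: [3.141, -0.0, 1.468]
wrist_force: [-0.7, 0.8, -0.4]
finger_gap: 31.8
```

```bash
python3 to.py 619 -19.5 30 1.463; python3 wc.py w7
```

```text
t 29.77 pos [619.2 -18.8 164.9] rot [ 3.1412e+00 -3.0000e-04  1.4680e+00] F [-0.7  0.8 -0.4] M [ 0.06 -0.19 -0.03] gap 31.8 q [-0.09  0.49  1.36  0.    1.3  -1.56]
shift cm -0.08 -0.01 13.49 turn 0.005 norm 134.9
[(-4, 24017), (-1, 99357), (2, 1590), (5, 467), (8, 14815), (11, 937), (20, 683), (23, 1296), (32, 1299), (35, 552), (89, 648), (92, 625), (98, 1194), (179, 509), (182, 4626), (185, 785), (233, 413)]
```

View pics/w7.png

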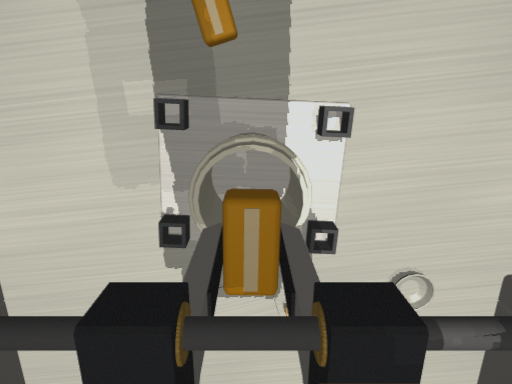

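The piece is held level and centred over the open mouth, so I'll lower it inside and release.

>>> {"method": "arm_command", "body": {"steps": [[0, [-0.07, 0, 2], 0], [0, [0, 0, 3], 0], [0, [0, 0, 3], 0], [0, [0, 0, 2.5], 0], [0, [0, 0, 1.5], 0]]}}

```text
clock: 30.23
eef_pos: [617.9, -18.2, 41.4]
eef_rot: [-3.138, -0.0, 1.47]
wrist_force: [1.0, 0.2, 0.1]
finger_gap: 32.0
```

>>> {"method": "arm_command", "body": {"steps": [[0, [0, 0, 0.8], 0], [0, [0, 0, 0.4], 0], [0, [0, 0, 0], 0], [0.5, [0, 0, 0], 0], [0.5, [0, 0, 0], 0]]}}

```text
clock: 30.65
eef_pos: [619.6, -20.0, 33.8]
eef_rot: [3.14, -0.0, 1.468]
wrist_force: [0.0, -0.0, 0.2]
finger_gap: 42.0
```

>>> {"method": "arm_command", "body": {"steps": [[0.5, [0, 0, 0], 0], [0.5, [0, 0, -1], 0], [0.5, [0, 0, -3], 0], [0.5, [0, 0, -4], 0], [0.5, [0, 0, -4], 0]]}}

```text
clock: 31.07
eef_pos: [618.4, -20.2, 154.7]
eef_rot: [-3.141, -0.0, 1.468]
wrist_force: [0.4, 0.7, 0.7]
finger_gap: 46.9
```

```bash
python3 to.py 430.2 -8.5 150 -1.4
```

```text
t 31.07 pos [618.4 -20.2 154.7] rot [-3.1409 -0.      1.4678] F [0.4 0.7 0.7] M [ 0.02 -0.1   0.06] gap 46.9 q [-0.09  0.5   1.37  0.    1.28 -1.56]
shift cm -0.77 -18.84 0.47 turn 2.868 norm 188.6
```

>>> {"method": "arm_command", "body": {"steps": [[1, [0, -2, 0], 0], [1, [0, -4, 0], 0], [1, [0, -4, 0], 0], [1, [0, -4, 0], 0], [1, [-0.7, -3.5, 0], 0]]}}

```text
clock: 31.48
eef_pos: [441.9, -8.5, 153.2]
eef_rot: [3.141, -0.0, 1.469]
wrist_force: [0.5, -0.6, 0.2]
finger_gap: 76.7
```

>>> {"method": "arm_command", "body": {"steps": [[1, [0, -1.3, 0], 0], [1, [0, 0, 1], -0.09], [1, [0, 0, 1.5], -0.09], [1, [0, 0, 1], -0.09], [1, [0, 0, 0], 0]]}}

```text
clock: 31.9
eef_pos: [430.5, -7.8, 117.0]
eef_rot: [-3.14, -0.0, 1.742]
wrist_force: [0.9, -0.7, -0.1]
finger_gap: 93.9
```

```bash
python3 to.py 430.2 -8.5 5 1.738; python3 wp.py w8; python3 -c "
from h import *
p,d=snap('top','top3');pieces(p,d)"
```

```text
t 31.9 pos [430.5  -7.8 117. ] rot [-3.1404e+00 -3.0000e-04  1.7421e+00] F [ 0.9 -0.7 -0.1] M [ 0.12 -0.06  0.01] gap 93.9 q [-0.1   0.14  1.94 -0.    1.06 -1.85]
shift cm -0.06 -0.04 11.2 turn 0.004 norm 112.0
[214. 212.] 1412 z 23.5 [454.7 -38.4] [56.9 30. ] 9.8
gold [273.9 185.9] 174 z 33.9 rect [621.8 -20.1] [31.5 57.1] 83.4
```

View pics/w8.png

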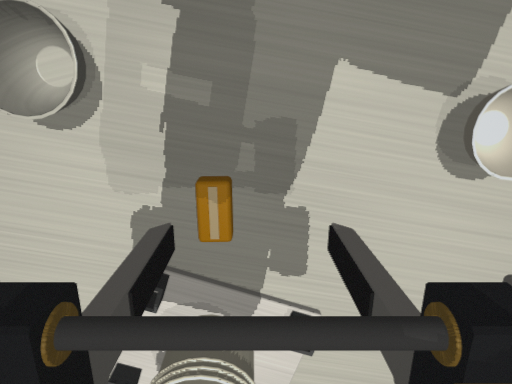

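View pics/top3.png

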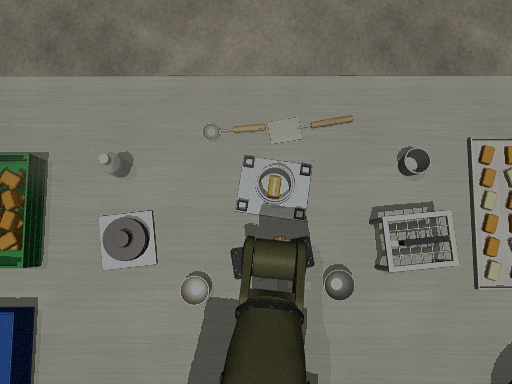

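Piece B was knocked to (454.7,-38.4), and its orientation is unchanged. Piece A lies flat in the canister with its top at z≈34. I'll shift over and recheck before descending.

>>> {"method": "arm_command", "body": {"steps": [[1, [-1.5, 0.8, 0], 0], [1, [-1.5, 0.8, 0], 0], [1, [-0.43, 0.26, 0], 0], [1, [0, 0, 0], 0], [1, [0, 0, 0], 0]]}}

```text
clock: 32.42
eef_pos: [455.1, -38.4, 117.8]
eef_rot: [3.141, -0.0, 1.736]
wrist_force: [0.2, 0.7, 0.1]
finger_gap: 93.9
```

```bash
python3 wp.py w9; python3 to.py 454.7 -38.4 5 1.742
```

```text
[251. 191.] 1515 z 23.5 [454.2 -38.4] [58.  30.3] 10.5
t 32.47 pos [454.9 -38.1 117.7] rot [ 3.1416e+00 -1.0000e-04  1.7370e+00] F [0.8 0.6 0.6] M [ 0.04 -0.09 -0.02] gap 94.1 q [-0.16  0.19  1.88  0.    1.07 -1.9 ]
shift cm -0.02 -0.03 11.27 turn -0.005 norm 112.7
```

>>> {"method": "arm_command", "body": {"steps": [[1, [0, 0, 2.5], 0], [1, [0, 0, 3], 0], [1, [0, 0, 2.5], 0], [1, [0, 0, 1.5], 0], [1, [0, 0, 0.9], 0]]}}

```text
clock: 32.88
eef_pos: [454.1, -37.9, 12.0]
eef_rot: [-3.139, -0.001, 1.738]
wrist_force: [0.4, 0.5, 0.1]
finger_gap: 93.8
```

>>> {"method": "arm_command", "body": {"steps": [[1, [0, 0, 0.5], 0], [0.6, [0, 0, 0.2], 0], [0.6, [0, 0, 0], 0], [0.6, [0, 0, 0], 0], [0.6, [0, 0, 0], 0]], "force": 15}}

```text
clock: 33.3
eef_pos: [455.7, -38.6, 7.3]
eef_rot: [3.14, 0.0, 1.738]
wrist_force: [-0.1, -0.4, 0.5]
finger_gap: 70.9
```

```bash
python3 to.py 454.7 -38.4 5 1.742
```

```text
t 33.3 pos [455.7 -38.6   7.3] rot [3.1402e+00 5.0000e-04 1.7380e+00] F [-0.1 -0.4  0.5] M [ 0.08 -0.14 -0.04] gap 70.9 q [-0.16  0.38  1.95  0.    0.81 -1.9 ]
shift cm 0.04 -0.1 0.23 turn -0.004 norm 2.5
```

>>> {"method": "arm_command", "body": {"steps": [[0, [0, 0, 0.15], 0], [0, [0, 0, 0], 0], [0, [0, 0, 0], 0], [0, [0, 0, 0], 0], [0, [0, 0, 0], 0]]}}

```text
clock: 33.72
eef_pos: [455.3, -38.6, 5.0]
eef_rot: [3.141, 0.0, 1.738]
wrist_force: [0.4, 0.3, 0.7]
finger_gap: 37.5
```

>>> {"method": "arm_command", "body": {"steps": [[0, [0, 0, 0], 0], [0, [0, 0, 0], 0], [0, [0, 0, 0], 0], [0, [0, 0, 0], 0], [0, [0, 0, 0], 0]]}}

```text
clock: 34.13
eef_pos: [455.2, -38.6, 5.0]
eef_rot: [-3.142, -0.0, 1.738]
wrist_force: [-1.0, 0.1, 1.3]
finger_gap: 31.9
```

>>> {"method": "arm_command", "body": {"steps": [[0, [0, 0, -1], 0], [0, [0, 0, -3], 0], [0, [0, 0, -4], 0], [0, [0, 0, -4], 0], [0, [0, 0, -3], 0]]}}

```text
clock: 34.55
eef_pos: [455.4, -38.6, 158.8]
eef_rot: [3.139, 0.001, 1.738]
wrist_force: [0.2, -0.1, -0.2]
finger_gap: 31.9
```

```bash
python3 to.py 619 -19.5 165 1.742
```

```text
t 34.55 pos [455.4 -38.6 158.8] rot [3.1392e+00 8.0000e-04 1.7381e+00] F [ 0.2 -0.1 -0.2] M [ 0.09 -0.13 -0.02] gap 31.9 q [-0.16  0.14  1.83  0.    1.17 -1.9 ]
shift cm -0.84 16.45 -0.62 turn -0.004 norm 164.8
```

>>> {"method": "arm_command", "body": {"steps": [[0, [-0.1, 2, -0.5], 0], [0, [-0.2, 3.6, 0], 0], [0, [-0.2, 3.8, 0], 0], [0, [-0.2, 3.8, 0], 0], [0, [-0.14, 2, 0], 0]]}}

```text
clock: 34.97
eef_pos: [609.0, -21.0, 160.4]
eef_rot: [3.141, 0.0, 1.738]
wrist_force: [-0.9, 1.0, 0.4]
finger_gap: 32.1
```

>>> {"method": "arm_command", "body": {"steps": [[0, [0, 1.2, 0], 0], [0, [0, 0, 0], 0], [0, [0, 0, 0], 0], [0, [0, 0, 0], 0], [0, [0, 0, 0], 0]]}}

```text
clock: 35.38
eef_pos: [617.6, -19.7, 160.6]
eef_rot: [3.141, 0.0, 1.738]
wrist_force: [0.3, 0.2, -1.4]
finger_gap: 31.8
```

```bash
python3 to.py 619 -19.5 55 1.742
```

```text
t 35.38 pos [617.6 -19.7 160.6] rot [3.1413e+00 1.0000e-04 1.7378e+00] F [ 0.3  0.2 -1.4] M [ 0.06 -0.08 -0.  ] gap 31.8 q [-0.09  0.49  1.37 -0.    1.29 -1.83]
shift cm 0.0 0.14 10.56 turn -0.004 norm 105.6
```

>>> {"method": "arm_command", "body": {"steps": [[0, [0, 0.12, 2], 0], [0, [0, 0, 3], 0], [0, [0, 0, 3], 0], [0, [0, 0, 1.5], 0], [0, [0, 0, 0.8], 0]]}}

```text
clock: 35.8
eef_pos: [618.0, -19.4, 55.0]
eef_rot: [-3.139, -0.001, 1.738]
wrist_force: [-0.4, 0.5, 0.4]
finger_gap: 31.5
```

>>> {"method": "arm_command", "body": {"steps": [[0, [0, 0, 0], 0], [0, [0, 0, 0], 0], [0.5, [0, 0, 0], 0], [0.5, [0, 0, 0], 0], [0.5, [0, 0, 0], 0]]}}

```text
clock: 36.22
eef_pos: [620.0, -19.4, 58.1]
eef_rot: [3.14, 0.0, 1.738]
wrist_force: [-0.3, 0.3, -0.6]
finger_gap: 46.2
```

>>> {"method": "arm_command", "body": {"steps": [[0.5, [0, 0, 0], 0], [0.5, [0, 0, -1], 0], [0.5, [0, 0, -3], 0], [0.5, [0, 0, -4], 0], [0.5, [0, 0, -4], 0]]}}

```text
clock: 36.63
eef_pos: [619.0, -19.3, 178.9]
eef_rot: [-3.141, -0.0, 1.738]
wrist_force: [1.2, 0.9, 0.4]
finger_gap: 46.9
```

>>> {"method": "arm_command", "body": {"steps": [[0.5, [0, 0, -3], 0], [0.5, [0, 0, -3], 0], [0.5, [0, 0, -3], 0], [0.5, [0, 0, -2], 0], [0.5, [0, 0, 0], 0]]}}

```text
clock: 37.05
eef_pos: [620.3, -19.4, 293.0]
eef_rot: [3.134, 0.002, 1.738]
wrist_force: [-0.9, -0.1, 1.6]
finger_gap: 46.7
```

```bash
python3 wc.py w10; python3 to.py 470.3 -376 290 0.1
```

```text
[(-4, 31388), (-1, 95276), (2, 1808), (5, 735), (8, 8886), (11, 1463), (14, 612), (17, 909), (32, 773), (56, 915), (98, 805)]
t 37.1 pos [619.9 -19.4 289.9] rot [3.1372e+00 1.2000e-03 1.7380e+00] F [-0.   0.5 -0.7] M [ 0.07 -0.15  0.01] gap 47.2 q [-0.09  0.42  1.17  0.    1.55 -1.83]
shift cm -32.67 -20.69 -0.01 turn 1.638 norm 386.7
```

View pics/w10.png

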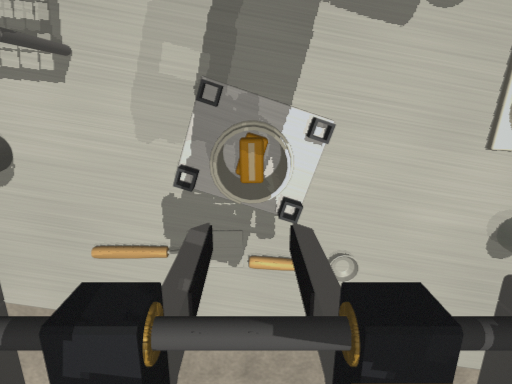

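Both pieces lie stacked in the canister (pixel 252,160), with the upper top at z≈57. Next is the frame.

>>> {"method": "arm_command", "body": {"steps": [[1, [-3.2, -2.05, 0], 0], [1, [-3.2, -2.05, 0], 0], [1, [-3.2, -2.05, 0], 0], [1, [-3.2, -2.05, 0], 0], [1, [-3.2, -2.05, 0], 0]]}}

```text
clock: 37.52
eef_pos: [543.7, -195.4, 285.9]
eef_rot: [-3.14, -0.001, 1.738]
wrist_force: [1.5, -0.2, -0.8]
finger_gap: 76.8
```

>>> {"method": "arm_command", "body": {"steps": [[1, [-3.2, -2.05, 0], 0], [1, [-3.2, -2.05, 0], 0], [1, [-3.2, -2.05, 0], 0], [1, [-3.2, -2.05, 0], 0], [1, [-3.2, -2.05, 0], 0]]}}

```text
clock: 37.93
eef_pos: [469.2, -370.3, 285.9]
eef_rot: [-3.141, -0.001, 1.738]
wrist_force: [0.3, -0.4, 0.1]
finger_gap: 94.0
```

>>> {"method": "arm_command", "body": {"steps": [[1, [-0.6, -0.2, 0], 0.12], [1, [0, 0, 0], 0.12], [1, [0, 0, 0], 0.12], [1, [0, 0, 0], 0.12], [1, [0, 0, 0], 0.12]]}}

```text
clock: 38.35
eef_pos: [469.2, -375.1, 285.8]
eef_rot: [-3.14, -0.001, 1.132]
wrist_force: [0.7, 0.6, -0.6]
finger_gap: 94.2
```

>>> {"method": "arm_command", "body": {"steps": [[1, [0, 0, 0], 0.12], [1, [0, 0, 0], 0.12], [1, [0, 0, 0], 0.12], [1, [0, 0, 0], 0.12], [1, [0, 0, 0], 0.12]]}}

```text
clock: 38.77
eef_pos: [469.4, -375.0, 285.8]
eef_rot: [-3.14, 0.001, 0.532]
wrist_force: [-0.5, -0.1, -0.8]
finger_gap: 94.1
```

>>> {"method": "arm_command", "body": {"steps": [[1, [0, 0, 0], 0.12], [1, [0, 0, 0], 0.12], [1, [0, 0, 0], 0.12], [1, [0, 0, 0], 0.08], [1, [0, 0, 0], 0]]}}

```text
clock: 39.18
eef_pos: [469.4, -375.0, 285.9]
eef_rot: [-3.14, 0.001, 0.094]
wrist_force: [-0.3, 0.4, -1.6]
finger_gap: 94.1
```

```bash
python3 to.py 470.3 -376.3 154 0.1; python3 wc.py w11
python3 - <<'E'
from h import *
P=np.load('pics/w11_P.npy'); Z=P[...,2]
w=(abs(P[...,0]-470)<110)&(abs(P[...,1]+376)<130)
for a,b in ((176,188),(136,148)):
    m=(w&(Z>a)&(Z<b)).astype(np.uint8); n,l,s,c=cv2.connectedComponentsWithStats(m)
    for i in range(1,n):
        if s[i,4]>300:
            q=P[l==i]; r=cv2.minAreaRect(q[:,:2].astype(np.float32)); print(a,c[i].round(),s[i,4],np.median(q[:,2]),r)
E
```

```text
t 39.18 pos [ 469.4 -375.   285.9] rot [-3.1402e+00  1.2000e-03  9.4200e-02] F [-0.3  0.4 -1.6] M [ 0.   -0.07  0.02] gap 94.1 q [-0.74  0.37  1.24  0.    1.53 -0.83]
shift cm 0.08 0.14 13.19 turn -0.006 norm 131.9
[(-4, 30437), (-1, 92385), (2, 7818), (5, 968), (8, 784), (11, 869), (14, 861), (17, 937), (20, 1494), (23, 2032), (26, 2715), (77, 492), (137, 2519), (140, 6790), (179, 1361)]
176 [250. 187.] 1664 181.3250514434961 ((468.2081298828125, -375.76226806640625), (13.19882583618164, 109.3245849609375), 5.7366414070129395)
136 [250. 168.] 9510 140.9804654794324 ((468.5628662109375, -376.0313720703125), (138.349609375, 174.0482940673828), 5.8634490966796875)
```

View pics/w11.png

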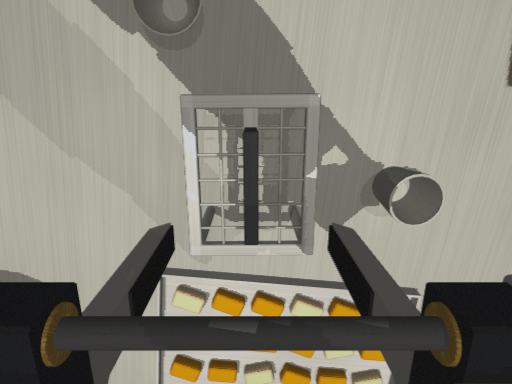

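The handle measures (468.3,-375.9), 13×109 mm, top z 181, yaw 0.10, within 2 mm of the top view. I'll descend onto it.

>>> {"method": "arm_command", "body": {"steps": [[1, [0, 0.1, 2.5], -0.006], [1, [0, 0, 3.5], 0], [1, [0, 0, 3], 0], [1, [0, 0, 2], 0], [1, [0, 0, 1], 0]]}}

```text
clock: 39.65
eef_pos: [468.7, -375.3, 163.5]
eef_rot: [-3.138, 0.003, 0.107]
wrist_force: [-0.6, -0.2, 0.1]
finger_gap: 94.1
```

>>> {"method": "arm_command", "body": {"steps": [[1, [0, 0, 0.5], 0], [1, [0, 0, 0.2], 0], [1, [0, 0, 0], 0], [1, [0, 0, 0], 0], [1, [0, 0, 0], 0]]}}

```text
clock: 40.07
eef_pos: [470.1, -376.5, 161.1]
eef_rot: [3.14, -0.001, 0.104]
wrist_force: [0.4, 1.0, -0.5]
finger_gap: 93.9
```

```bash
python3 to.py 469.3 -376.1 154 0.1
```

```text
t 40.07 pos [ 470.1 -376.5  161.1] rot [ 3.1402e+00 -1.2000e-03  1.0440e-01] F [ 0.4  1.  -0.5] M [-0.03 -0.04  0.02] gap 93.9 q [-0.74  0.45  1.42  0.    1.27 -0.84]
shift cm -0.08 -0.05 0.71 turn 0.004 norm 7.2
```

>>> {"method": "arm_command", "body": {"steps": [[0, [-0.05, 0, 0.3], 0], [0, [0, 0, 0.25], 0], [0, [0, 0, 0], 0], [0, [0, 0, 0], 0], [0, [0, 0, 0], 0]], "force": 45}}

```text
clock: 40.48
eef_pos: [469.3, -376.3, 154.5]
eef_rot: [3.142, 0.0, 0.104]
wrist_force: [-0.8, -0.2, -0.2]
finger_gap: 64.1
```

>>> {"method": "arm_command", "body": {"steps": [[0, [0, 0, 0], 0], [0, [0, 0, 0], 0], [0, [0, 0, 0], 0], [0, [0, 0, 0], 0], [0, [0, 0, 0], 0]]}}

```text
clock: 40.9
eef_pos: [469.3, -376.3, 154.5]
eef_rot: [3.142, -0.0, 0.104]
wrist_force: [-0.4, -1.0, -0.1]
finger_gap: 30.9
```

>>> {"method": "arm_command", "body": {"steps": [[0, [0, 0, 0], 0], [0, [0, 0, 0], 0], [0, [0, 0, 0], 0], [0, [0, 0, 0], 0], [0, [0, 0, 0], 0]]}}

```text
clock: 41.32
eef_pos: [469.3, -376.3, 154.5]
eef_rot: [3.142, -0.0, 0.104]
wrist_force: [0.6, 0.4, 0.6]
finger_gap: 13.7
```

```bash
python3 to.py 469.3 -376.1 154 0.1
```

```text
t 41.32 pos [ 469.3 -376.3  154.5] rot [ 3.1416 -0.      0.104 ] F [0.6 0.4 0.6] M [-0.01 -0.06 -0.13] gap 13.7 q [-0.74  0.46  1.43  0.    1.26 -0.84]
shift cm 0.0 -0.02 0.05 turn 0.004 norm 0.5
```

>>> {"method": "arm_command", "body": {"steps": [[0, [0, 0, -0.5], 0], [0, [0, 0, -1.5], 0], [0, [0, 0, -2.5], 0], [0, [0, 0, -3], 0], [0, [0, 0, -3], 0]]}}

```text
clock: 41.73
eef_pos: [468.9, -375.9, 260.2]
eef_rot: [-3.14, 0.001, 0.104]
wrist_force: [0.5, -0.4, -5.2]
finger_gap: 13.4
```

>>> {"method": "arm_command", "body": {"steps": [[0, [0, 0, -2], 0], [0, [0, 0, -1], 0], [0, [0, 0, -0.5], 0], [0, [0, 0, 0], 0], [0, [0, 0, 0], 0]]}}

```text
clock: 42.15
eef_pos: [469.0, -376.1, 292.9]
eef_rot: [-3.14, 0.002, 0.104]
wrist_force: [0.8, 0.4, -4.3]
finger_gap: 13.4
```

```bash
python3 to.py 619 -19.5 290 -0.146; python3 wc.py w12;python3 - <<'E'
from h import *
P=np.load('pics/w12_P.npy'); Z=P[...,2]; z0=manip.read_state()['eef_pos'][2]
w=(abs(P[...,0]-470)<110)&(abs(P[...,1]+376)<130)
for a,b in ((20,36),(-20,-7)):
    m=(w&(Z-z0>a)&(Z-z0<b)).astype(np.uint8); n,l,s,c=cv2.connectedComponentsWithStats(m)
    for i in range(1,n):
        if s[i,4]>300:
            q=P[l==i]; r=cv2.minAreaRect(q[:,:2].astype(np.float32)); print(a,c[i].round(),s[i,4],np.median(q[:,2]),r)
E
```

```text
t 42.15 pos [ 469.  -376.1  292.9] rot [-3.1399e+00  1.5000e-03  1.0400e-01] F [ 0.8  0.4 -4.3] M [ 0.   -0.12  0.01] gap 13.4 q [-0.74  0.37  1.22  0.    1.55 -0.84]
shift cm 18.62 -33.91 0.29 turn 0.25 norm 386.9
[(-4, 29235), (-1, 95104), (2, 2809), (5, 637), (8, 504), (11, 480), (14, 419), (17, 438), (20, 652), (23, 521), (26, 575), (77, 460)]
20 [250. 234.] 5027 319.7891594893648 ((467.6014099121094, -366.30352783203125), (36.602439880371094, 90.4127426147461), 20.955055236816406)
-20 [250. 161.] 18540 279.4752517915027 ((466.204345703125, -353.1219787597656), (138.9240264892578, 128.4777374267578), 5.965464115142822)
```

View pics/w12.png

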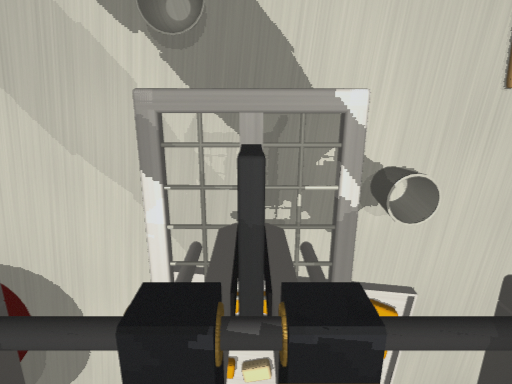

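The frame hangs level in the grip. The handle top is 27 mm above the TCP and the frame yaw is 0.104, equal to the tool yaw. I'll carry it over.

>>> {"method": "arm_command", "body": {"steps": [[0, [0.8, -1.45, 0], 0], [0, [1.4, -2.55, 0], 0], [0, [1.6, -2.9, 0], 0], [0, [1.6, -2.9, 0], 0], [0, [1.6, -2.9, 0], 0]]}}

```text
clock: 42.62
eef_pos: [525.8, -241.2, 293.0]
eef_rot: [-3.14, 0.002, 0.104]
wrist_force: [0.5, -0.4, -4.2]
finger_gap: 13.9
```

>>> {"method": "arm_command", "body": {"steps": [[0, [1.6, -2.9, 0], 0], [0, [1.6, -2.9, 0], 0], [0, [1.6, -2.9, 0], 0], [0, [1.6, -2.9, 0], 0], [0, [1.6, -2.9, 0], 0]]}}

```text
clock: 43.03
eef_pos: [590.4, -88.5, 293.1]
eef_rot: [-3.141, 0.002, 0.104]
wrist_force: [0.6, -0.4, -4.3]
finger_gap: 13.9
```

>>> {"method": "arm_command", "body": {"steps": [[0, [1.6, -2.9, 0], 0], [0, [1, -1.8, 0], 0.06], [0, [0.6, -0.8, 0], 0.1], [0, [0, 0, 0], 0.09], [0, [0, 0, 0], 0]]}}

```text
clock: 43.45
eef_pos: [616.8, -31.8, 292.8]
eef_rot: [3.141, 0.003, -0.149]
wrist_force: [-1.7, 0.4, -4.8]
finger_gap: 13.8
```

```bash
python3 to.py 619 -19.5 290 -0.146
```

```text
t 43.45 pos [616.8 -31.8 292.8] rot [ 3.1415e+00  2.6000e-03 -1.4910e-01] F [-1.7  0.4 -4.8] M [-0.02 -0.07  0.02] gap 13.8 q [-0.11  0.41  1.17 -0.    1.56  0.04]
shift cm 0.04 -1.25 0.28 turn -0.003 norm 12.8
```

>>> {"method": "arm_command", "body": {"steps": [[0, [0.02, -0.6, 0], -0.003], [0, [0.02, -0.65, 0.5], 0], [0, [0, 0, 1.5], 0], [0, [0, 0, 2], 0], [0, [0, 0, 2], 0]]}}

```text
clock: 43.87
eef_pos: [618.9, -19.9, 233.4]
eef_rot: [-3.141, -0.0, -0.141]
wrist_force: [-0.7, -0.3, -4.5]
finger_gap: 13.7
```

>>> {"method": "arm_command", "body": {"steps": [[0, [0, 0, 1.5], 0], [0, [0, 0, 0.8], 0], [0, [0, 0, 0.4], 0], [0, [0, 0, 0], 0], [0, [0, 0, 0], 0]]}}

```text
clock: 44.28
eef_pos: [619.3, -20.2, 208.3]
eef_rot: [-3.142, -0.001, -0.143]
wrist_force: [-0.4, -0.4, -4.5]
finger_gap: 13.6
```

>>> {"method": "arm_command", "body": {"steps": [[0, [0, 0, 0], 0], [0, [0, 0, 0], 0], [0, [0, 0, 0], 0], [0, [0, 0, 0], 0], [0, [0, 0, 0], 0]]}}

```text
clock: 44.7
eef_pos: [619.1, -20.2, 207.7]
eef_rot: [-3.142, -0.0, -0.143]
wrist_force: [0.2, 0.6, -4.4]
finger_gap: 13.6
```

```bash
python3 to.py 619 -19.5 200 -0.146; python3 wc.py w13; python3 -c "
from h import *
p,d=snap('scene','scene3'); i=cv2.imread('pics/scene3.png'); cv2.imwrite('pics/s3c.png',cv2.resize(i[150:290,190:330],(700,700),interpolation=cv2.INTER_CUBIC)[:600])"
```

```text
t 44.7 pos [619.1 -20.2 207.7] rot [-3.1416e+00 -3.0000e-04 -1.4290e-01] F [ 0.2  0.6 -4.4] M [-0.03 -0.13  0.01] gap 13.6 q [-0.09  0.45  1.3   0.    1.38  0.05]
shift cm -0.02 -0.07 0.77 turn 0.003 norm 7.7
[(-4, 24706), (-1, 90995), (2, 2820), (8, 6125), (11, 994), (14, 965), (17, 1610), (32, 503), (56, 636), (98, 708), (188, 1025), (191, 7147), (194, 10313), (233, 4209)]
```

View pics/w13.png

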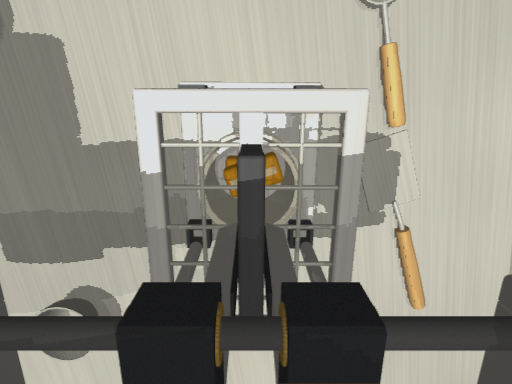

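View pics/s3c.png

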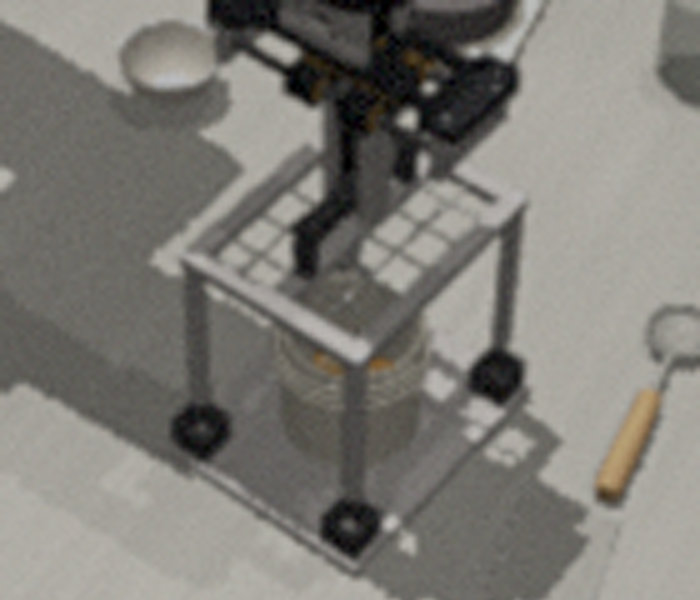

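The wrist and scene views show the posts directly over the sockets, with the feet about 18 mm above their tops. I'll lower in stages and watch the force.

>>> {"method": "arm_command", "body": {"steps": [[0, [-0.01, -0.06, 0.4], 0.003], [0, [0, 0, 0.5], 0], [0, [0, 0, 0.5], 0], [0, [0, 0, 0.3], 0], [0, [0, 0, 0.2], 0]]}}

```text
clock: 45.22
eef_pos: [618.8, -19.6, 187.6]
eef_rot: [3.142, 0.001, -0.146]
wrist_force: [-1.3, 0.5, -4.4]
finger_gap: 13.4
```

>>> {"method": "arm_command", "body": {"steps": [[0, [0, 0, 0.2], 0], [0, [0, 0, 0.2], 0], [0, [0, 0, 0.2], 0], [0, [0, 0, 0.2], 0], [0, [0, 0, 0.1], 0]]}}

```text
clock: 45.63
eef_pos: [619.0, -19.6, 179.2]
eef_rot: [3.142, 0.0, -0.146]
wrist_force: [0.4, -0.3, -4.5]
finger_gap: 13.9
```

```bash
python3 to.py 619 -19.5 165 -0.146
```

```text
t 45.63 pos [619.  -19.6 179.2] rot [ 3.1416e+00  2.0000e-04 -1.4600e-01] F [ 0.4 -0.3 -4.5] M [ 0.   -0.08  0.01] gap 13.9 q [-0.09  0.48  1.34  0.    1.33  0.06]
shift cm 0.0 -0.01 1.42 turn 0.0 norm 14.2
```

Feet are at about 25 mm, inside the sockets (tops 35 mm), and the force equals the frame's weight. I'll continue lowering.

>>> {"method": "arm_command", "body": {"steps": [[0, [0, 0, 0.3], 0], [0, [0, 0, 0.3], 0], [0, [0, 0, 0.2], 0], [0, [0, 0, 0.2], 0], [0, [0, 0, 0.1], 0]]}}

```text
clock: 46.05
eef_pos: [618.9, -19.6, 168.1]
eef_rot: [3.142, 0.0, -0.146]
wrist_force: [0.0, 0.7, -3.9]
finger_gap: 13.9
```

>>> {"method": "arm_command", "body": {"steps": [[0, [0, 0, 0.1], 0], [0, [0, 0, 0.1], 0], [0, [0, 0, 0.05], 0], [0, [0, 0, 0.05], 0], [0, [0, 0, 0], 0]]}}

```text
clock: 46.47
eef_pos: [619.0, -19.6, 165.4]
eef_rot: [-3.142, 0.0, -0.146]
wrist_force: [-0.6, 0.6, -3.9]
finger_gap: 13.6
```

```bash
python3 to.py 619 -19.5 165 -0.146
```

```text
t 46.47 pos [619.  -19.6 165.4] rot [-3.1416e+00  1.0000e-04 -1.4600e-01] F [-0.6  0.6 -3.9] M [-0.04 -0.04 -0.03] gap 13.6 q [-0.09  0.49  1.36  0.    1.3   0.06]
shift cm -0.0 -0.01 0.04 turn -0.0 norm 0.4
```

>>> {"method": "arm_command", "body": {"steps": [[0, [0, 0, 0.05], 0], [0, [0, 0, 0.05], 0], [0, [0, 0, 0.05], 0], [0, [0, 0, 0], 0], [0, [0, 0, 0], 0]]}}

```text
clock: 46.88
eef_pos: [619.2, -19.6, 164.5]
eef_rot: [-3.142, -0.001, -0.146]
wrist_force: [-1.1, -1.4, 0.7]
finger_gap: 13.6
```

```bash
python3 to.py 619 -19.5 165 -0.146
```

```text
t 46.88 pos [619.2 -19.6 164.5] rot [-3.1415e+00 -8.0000e-04 -1.4600e-01] F [-1.1 -1.4  0.7] M [-0.04  0.14 -0.03] gap 13.6 q [-0.09  0.49  1.36  0.    1.29  0.06]
shift cm -0.02 -0.01 -0.05 turn -0.0 norm 0.6
```

The frame is on the socket floors: TCP z is 164.5 as predicted and its weight has come off the wrist. I'll open and withdraw.

>>> {"method": "arm_command", "body": {"steps": [[1, [0, 0, 0], 0], [1, [0, 0, 0], 0], [1, [0, 0, 0], 0], [1, [0, 0, 0], 0], [1, [0, 0, 0], 0]]}}

```text
clock: 47.3
eef_pos: [619.1, -19.6, 164.0]
eef_rot: [-3.142, -0.0, -0.146]
wrist_force: [-0.1, 0.3, -0.6]
finger_gap: 43.6
```

>>> {"method": "arm_command", "body": {"steps": [[1, [0, 0, 0], 0], [1, [0, 0, 0], 0], [1, [0, 0, 0], 0], [1, [0, 0, -0.5], 0], [1, [0, 0, -1], 0]]}}

```text
clock: 47.72
eef_pos: [618.6, -19.6, 178.5]
eef_rot: [3.142, 0.002, -0.146]
wrist_force: [0.4, -0.8, 0.7]
finger_gap: 76.9
```

>>> {"method": "arm_command", "body": {"steps": [[1, [0, 0, -3], 0], [1, [0, 0, -4], 0], [1, [0, 0, -4], 0], [1, [0, 0, -3], 0], [1, [0, 0, 0], 0]]}}

```text
clock: 48.13
eef_pos: [620.0, -19.6, 327.3]
eef_rot: [-3.141, -0.011, -0.146]
wrist_force: [0.5, -0.5, -0.0]
finger_gap: 94.1
```

>>> {"method": "arm_command", "body": {"steps": [[1, [-3.5, 0, 0], 0], [1, [-3.5, 0, 0], 0], [1, [-3.5, 0, 0], 0], [1, [-3.5, 0, 0], 0], [1, [-3.5, 0, 0], 0]]}}

```text
clock: 48.55
eef_pos: [444.0, 6.1, 319.1]
eef_rot: [-3.142, -0.0, -0.146]
wrist_force: [0.5, -0.1, 0.9]
finger_gap: 94.0
```

>>> {"method": "arm_command", "body": {"steps": [[1, [-3.5, 0, 0], 0], [1, [-2, 0, 0], 0], [1, [-1, 0, 0], 0], [1, [0, 0, 0], 0], [1, [0, 0, 0], 0]]}}

```text
clock: 48.97
eef_pos: [382.2, 15.2, 319.4]
eef_rot: [-3.142, -0.001, -0.146]
wrist_force: [0.4, 0.1, 0.2]
finger_gap: 94.0
```

```bash
python3 to.py
python3 - <<'E'
from h import *
p,d=snap('top','top4'); snap('scene','scene4')
P=cloud('top',d);Z=P[...,2]
def rect(cx,cy,w,a,b,t):
    m=(abs(P[...,0]-cx)<w)&(abs(P[...,1]-cy)<w)&(Z>a)&(Z<b)
    q=P[m]; r=cv2.minAreaRect(q[:,:2].astype(np.float32)); print(t,len(q),q.mean(0).round(1),np.median(q[:,2]).round(1),np.round(r[0],1),np.round(r[1],1),round(r[2],1))
    return q
q=rect(619,-19.5,130,145,158,'deck')
A=np.c_[q[:,:2]-q[:,:2].mean(0),np.ones(len(q))]; print('tilt',np.linalg.lstsq(A,q[:,2],rcond=None)[0][:2].round(4))
rect(619,-19.5,130,184,200,'handle')
rect(474,386,75,74,86,'knob'); rect(474,386,75,44,56,'disc')
pieces(p,d)
i=cv2.imread('pics/scene4.png'); cv2.imwrite('pics/s4c.png',cv2.resize(i[150:290,190:330],(600,600),interpolation=cv2.INTER_CUBIC))
E
```

```text
t 48.97 pos [382.2  15.2 319.4] rot [-3.1415e+00 -1.1000e-03 -1.4600e-01] F [0.4 0.1 0.2] M [ 0.01 -0.11 -0.03] gap 94.0 q [-0.06 -0.16  1.75 -0.    1.55  0.09]
deck 1793 [619.1 -20.2 151.2] 151.3 [620.2 -19.9] [173.9 138.6] 81.5
tilt [-0.0003  0.0006]
handle 279 [619.5 -19.8 191.3] 191.4 [620.  -19.7] [109.2  14.7] 81.7
knob 219 [476.2 382.8  80.2] 80.1 [476.4 383.1] [42.5 42.4] 66.2
disc 1206 [475.7 381.5  50. ] 50.0 [476.8 382.7] [115.3 114.1] 0.4
```

View pics/top4.png

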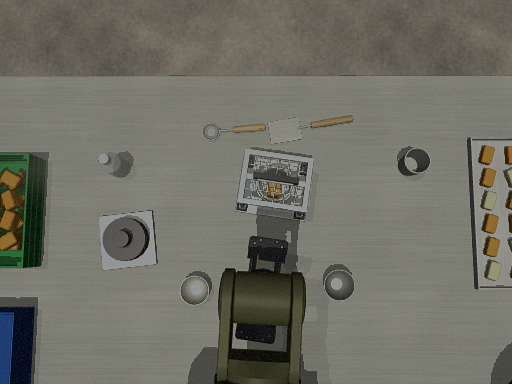

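View pics/s4c.png

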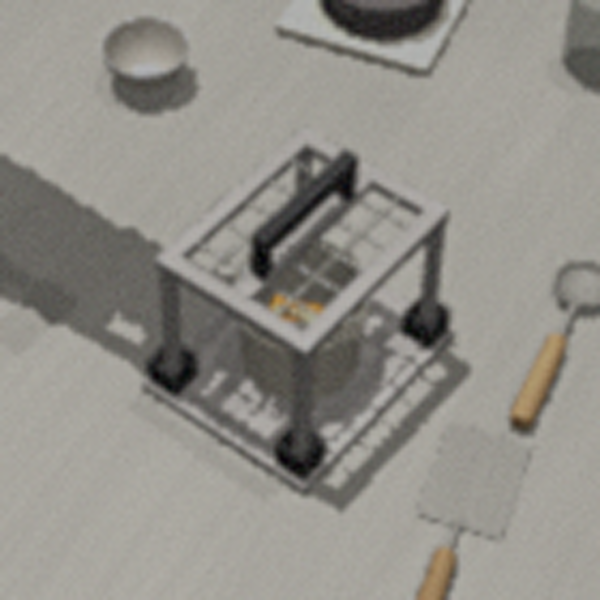

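All checks pass. The deck is at z=151.3, exactly 10 mm above its reading when the frame stood on the table. It is level, centred within about 1 mm, and its yaw is within 0.01 rad. The cap is 4 mm from the board's centre, and no pieces remain on the table.

```bash
python3 -c "
from cell import manip
print(manip.sign_off())"
```

```text
the job is handed in; nothing more can be done
None
```

The task is done and handed in at about 49 s of the 210 s allowed. `sign_off` reports no verdict, so what follows rests on my own measurements.

- **Cap:** I unscrewed it in three strokes, about 13.5 rad in all, and it came off carrying only its own weight. It stands knob up on the board, about 4 mm from the centre, with its flat top disc at z = 50 mm as expected.
- **Bean-curd pieces:** Two were present. One was knocked about 4 cm aside during the run, so I measured it again before picking it up. Both lie stacked inside the canister, with the upper one's top at about z = 57 mm, well below the rim. The last top view shows no loose piece on the table, though the arm covers part of it; earlier views showed no others either.
- **Frame:** It went into the sockets with no contact force on the way down and rests on the socket floors. The last top view puts it about 1 mm off the station's axis, under 0.01 rad off in yaw, and level to 0.001. The deck reads 10 mm higher than it did on the table.
- **Rest of the scene:** The bowls, bottle, cup, spoon and spatula look unmoved in the last pictures. The gripper is open and clear of everything.

No check failed. The only disagreement was about 2 mm between the wrist and top cameras on the handle's position, which closing the grip settled.

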